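# Set out the paint-mixing station

## Task

Get the bench ready for mixing a two-part coating: stand the empty cup upright in the middle of the scale's pan and lay the sieve, mesh side down as it lies now, centred on top of the cup's mouth. Stand the three containers upright on the centres of the three cork mats, so that seen from the robot the slim tin is on the left-most mat, the bottle on the right-most mat and the squat tin on the mat between them. The order of the moves is up to you.

Things in the scene. Friction and masses are not known exactly. Their poses are not given: they have to be found in the camera images.
- slim_tin_center (a point): Slim closed metal tin with a plain paper band: upright cylinder, 56 mm diameter, 85 mm high, about 0.3 kg. The point is its centre, half-way up; z is its axis.
- squat_tin_center (a point): Squat closed metal tin with a plain paper band: upright cylinder, 66 mm diameter, 45 mm high, about 0.22 kg. The point is its centre, half-way up; z is its axis.
- bottle_center (a point): Small amber glass bottle with a white cap: body 50 mm diameter, narrowing to a neck in its upper part, 90 mm high in all, about 0.16 kg. The point is on its axis half-way up (45 mm above its foot), where it is still 50 mm wide; z is its axis.
- cup_center (a point): Empty white plastic mixing cup, open at the top, standing: 75 mm high, 60 mm diameter at the rim and narrowing evenly to about 48 mm at the foot (about 54 mm at the point), wall 3 mm, about 60 g. The point is on its axis half-way up; its rim is 37.5 mm above the point. z is its axis.
- sieve_center (a point): Flat round paint sieve: a white ring of 66 mm outer diameter, 14 mm high, closed underneath by a flat grey mesh, 45 g; it lies mesh side down. It rests flat on the cup's rim (it does not go inside). The point is its centre, half-way up (7 mm above its underside); z is its axis.
- scale_pan (a point): Grey bench scale, fixed, 140 mm wide and 150 mm deep, with a round steel pan of 116 mm diameter on top and a small display on the side nearest the robot. The point is the centre of the pan's upper face, 36 mm above the bench; the pan does not move.
- mat_a: One of three identical round cork mats, fixed on the bench, 92 mm diameter, 3 mm thick. The point is the centre of its underside, on the bench. Which mat is left-most, middle or right-most changes from start to start: compare their y (larger y is further left seen from the robot). The scale may stand at either end of the mats or between two of them.
- mat_b: The second round cork mat, same as mat_a.
- mat_c: The third round cork mat, same as mat_a.
Not all that is in view belongs to the job. What is shaped like the part that bears squat_tin_center but yellow is not meant.

How it is judged:
By the outcome, as a careful person would: the job done as asked, in the order asked, and still so for the second after the job is handed in, with the robot touching nothing.
It also fails if it takes over 125 s, if anything falls off the work surface, if the arm or the gripper's body presses on something with over 40 N, if the wrist force passes 120 N, or if a joint passes its speed limit or range.

## Robot

A 6-joint arm with a two-finger parallel gripper is mounted at the origin on the work surface. World frame = base frame: x ahead of the robot, y to its left, z up, the work surface at z = 0. Lengths are in m, angles in rad, forces in N, time in s.
With the tool pointing down it reaches from about 0.3 to 0.775 m from the base axis. Payload 14.6 kg.
Tool frame: the origin (TCP) lies on the centre line of the jaws, within the pads' length; the fingertips stand 19 mm ahead of it and the grasp point (between the pads) is the TCP (ctrl.tip_reach is the distance from the TCP to the fingertips, in m); x points along the fingers, y is the direction in which the jaws open and shut, and the axes are right-handed (so a half turn about x gives the same grasp; the last joint's range is limited). The gripper opens to 94 mm and grips with 3 to 60 N. Pads are 16 mm wide; open, the fingers measure 119 mm over their backs; the gripper's body (75 mm by 177 mm) begins 78 mm behind the grasp point.
Start: joints at [1.24, 0.3, 1.521, -0, 1.321, -0.067], TCP at [0.143, 0.531, 0.19] pointing down, gripper open.
Joint ranges: [-3.03, 3.03], [-0.79, 2.21], [0.23, 2.52], [-1.04, 4.18], [0, 3.07], [-2.55, 2.55]. Speed limits (rad/s): [2.22, 2.22, 2.57, 3.14, 3.14, 3.14].

## Interface

Orientations are given as [roll, pitch, yaw] about the fixed x, y, z axes, in that order (R = Rz(yaw) Ry(pitch) Rx(roll)).
In Python, from station import ctrl, optics, models gives the robot as it stands. The module is installed in compiled form; this text tells all that it offers.
- The arm moves only by the tool arm_command, never from a script. Its argument "deltas" is a list of rows, each an object with "translation": the shift along the tool's x, y, z in units of 25 mm (1.0 is 25 mm), a list of three; "turn": the turn, a rotation vector about the tool's x, y, z in units of 5 degrees (1.0 is 5 degrees), a list of three. In form: [{"translation": [x, y, z], "turn": [rx, ry, rz]}, ...]. A call has 1 to 12 rows; each row is the pose to reach, as a shift and turn from the pose commanded when the call began, along the tool's axes at that moment; what a row does not reach only later rows make up. A row lasts 1/12 s, in which the tool goes at most 41.7 mm and 7.16 degrees, less where a joint would pass 70% of its speed; a pose out of reach is approached as far as the arm can. A call with a gripper value outside its range is refused whole. "gripper" is the finger opening in mm, from 0 to 94, set as the call begins (left out, the last holds). The fingers move at their own pace and stop on an object; "force" is the grip in N (left out, the last holds). Time passes only in rows, so rows that repeat a pose let the fingers close. It gives the time, the measured TCP pose, the force and the opening at its end, in the units of the state.
- ctrl.get_obs(): the state, without advancing time (a new reading comes with each control period).
- optics.camera(name): name is "scene" or "top" or "wrist"; returns the picture (400x640x3 uint8, red, green, blue); there is no depth.
- optics.get_calibration(name): a dict with "K" (3x3 intrinsics, pixels), "origin" and "orientation" of the camera in the world. Camera axes: x right, y down, z forward; pixel columns grow to the right and rows downward; lengths in m; the calibration is good to about 2 mm. The wrist camera is an equidistant fisheye: a pixel r from the principal point sees the ray r / f radians off the axis. A picture is of the moment at which its call begins: read the wrist's pose just before it. get_calibration takes no time and is no camera call; for the wrist camera it gives the pose at the moment of the call.
- ctrl.hand_in(): hands the job in, once; it reports no verdict.
Trained networks look in the newest picture that a camera, given by its name, has taken for a name from the list of things; names that differ only in an ending like _2 or _b are one class to them, and where a whole thing is asked for, a point or a joint stands for the part that bears it (a point fixed in the world has none). Each returns a list of dicts, best first, with "score" (0 to 1); they miss things now and then, are a little off and sometimes report something else, mostly with a low value. They report only what shows in the picture. A call takes as long as a camera call. They do not tell look-alikes from the thing itself.
- models.look_for(target, camera): "box" ([left, top, right, bottom] in pixels, round what is visible of it).
- models.cut_out(target, camera): "pixels" (400x640 bool, what is visible of it) and "box" ([left, top, right, bottom] in pixels, round what is visible of it).
- models.mark_of(target, camera): "at" ([column, row] in pixels: a listed point, or the origin of a listed thing).
The state is a dict: "time_s": time; "qpos": joint angles; "joint_vel": joint speeds; "tau": joint torques, N m; "ee_pos": TCP position; "eef_rot": TCP orientation; "force": force on the tool from outside, world axes, zero at the start; "moment": the same for the moment, N m; "grip_width": finger opening in m.
Only numpy, scipy, OpenCV 4.12 (cv2) and the standard library are available. Lean on these libraries where they do the work, as an engineer would, in place of code of your own. Each camera call takes 0.05 s, during which the arm holds its last target.

## Working session

There is one attempt and no reset: what is moved stays moved. The work goes in short steps, Python scripts to look and compute and a tool call to move; the robot and the scene stay as the last step left them, time stands still between calls to the robot, and variables do not carry over. Pictures are saved under pics/ and viewed, and the job is handed in when it is done.

Besides the shell and the picture viewer there is one more tool, called by a JSON object that holds its "fn" and its "kwargs". arm_command: Moves the arm, as the interface text tells. Its arguments: {"type":"object","properties":{"deltas":{"type":"array"},"gripper":{"type":"number"},"force":{"type":"number"}},"required":["deltas"]}

```bash
mkdir -p pics
python3 - <<'E'
from station import ctrl, optics, models
import cv2
print(ctrl.get_obs())
for n in ["scene","top"]:
    im=optics.camera(n); cv2.imwrite(f"pics/{n}0.png",im[:,:,::-1])
    c=optics.get_calibration(n); print(n,c)
    for t in ["slim_tin_center","squat_tin_center","bottle_center","cup_center","sieve_center","scale_pan","mat_a"]:
        print(t,[(round(d["score"],2),[round(float(v)) for v in d["at"]]) for d in models.mark_of(t,n)][:5])
print(ctrl.tip_reach, ctrl.get_obs()["time_s"])
E
```

```text
{'time_s': 0.0, 'qpos': array([ 1.24038420e+00,  3.00462016e-01,  1.52156822e+00, -6.90313143e-06,
        1.32070167e+00, -6.65977240e-02]), 'joint_vel': array([ 0.00144886,  0.00037932, -0.00037538, -0.00015666,  0.00058869,
       -0.00026682]), 'tau': array([ 2.01685027e-03, -5.31807876e+01, -3.52742279e+01,  7.09387986e-02,
        2.43975897e-02, -8.23350570e-05]), 'ee_pos': array([0.14333458, 0.5307092 , 0.18969676]), 'eef_rot': array([-1.63152501,  1.56965705, -1.8953377 ]), 'force': array([0.04647345, 0.33830096, 0.04013329]), 'moment': array([-0.03070809,  0.03438625,  0.03509448]), 'grip_width': 0.09373634533182047}
scene {'K': array([[376.00282682,   0.        , 313.53334078],
       [  0.        , 376.00282682, 192.74719986],
       [  0.        ,   0.        ,   1.        ]]), 'origin': array([1.04961976, 0.0544581 , 1.06644587]), 'orientation': array([-2.58701471e+00,  1.63915960e-03,  1.62404045e+00])}
slim_tin_center [(0.91, [226, 172]), (0.55, [347, 270])]
squat_tin_center [(0.87, [395, 189]), (0.85, [386, 152]), (0.82, [440, 186])]
bottle_center [(0.68, [226, 173])
[... 184 characters left out ...]
(0.67, [256, 248]), (0.59, [175, 208])]
top {'K': array([[378.23571262,   0.        , 315.06139277],
       [  0.        , 378.23571262, 202.3222082 ],
       [  0.        ,   0.        ,   1.        ]]), 'origin': array([ 2.66032627e-01, -5.38109358e-04,  9.80018830e-01]), 'orientation': array([-2.94238978, -0.0110511 , -1.55715488])}
slim_tin_center [(0.62, [422, 245])]
squat_tin_center [(0.95, [143, 240]), (0.87, [196, 236]), (0.67, [210, 290])]
bottle_center [(0.71, [472, 187]), (0.7, [313, 208]), (0.17, [367, 156])]
cup_center [(0.94, [363, 220])]
sieve_center [(0.59, [253, 216])]
scale_pan [(0.66, [473, 184])]
mat_a [(0.93, [263, 138]), (0.88, [159, 182]), (0.75, [365, 155])]
0.019 0.8
```

View pics/scene0.png

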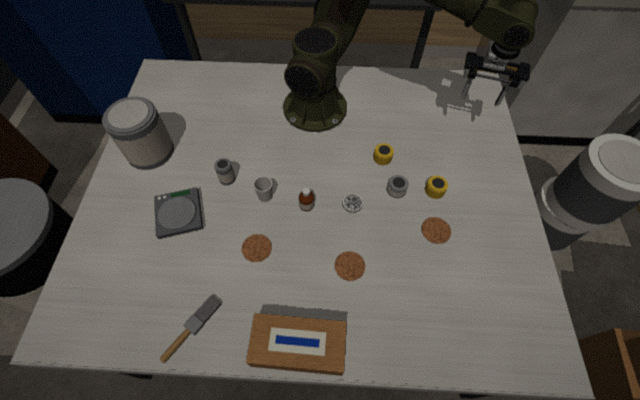

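View pics/top0.png

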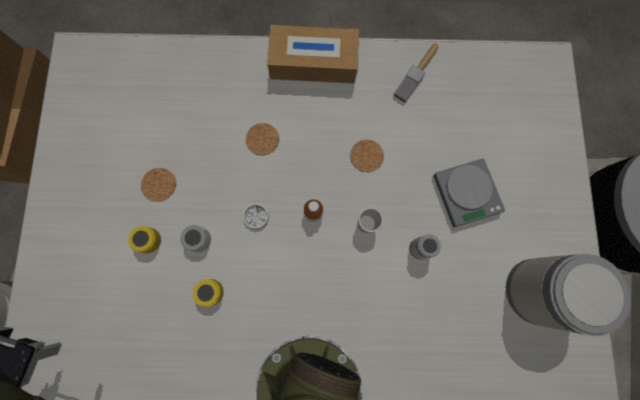

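The grey squat tin is the one at (195,238) in the top picture and (397,186) in the scene picture. The look-alikes are yellow, at (143,240) and (207,293). The scale is right-most and the mats are at (159,184), (263,139) and (367,156). Next I fit model silhouettes to the masks in both cameras.

```bash
cat > h.py <<'E'
import numpy as np, cv2
from scipy.optimize import minimize
from scipy.spatial.transform import Rotation as R
def proj(c,P):
    Rm=R.from_euler('xyz',c['orientation']).as_matrix()
    q=(np.atleast_2d(P)-c['origin'])@Rm
    if c.get('fish'):
        r=np.hypot(q[:,0],q[:,1]); th=np.arctan2(r,q[:,2]); s=th/np.maximum(r,1e-9)
        u=np.stack([q[:,0]*s,q[:,1]*s],1)
    else: u=q[:,:2]/q[:,2:]
    K=c['K']; return u*[K[0,0],K[1,1]]+[K[0,2],K[1,2]]
def ray(c,px,z):
    K=c['K'];u=(np.array(px,float)-[K[0,2],K[1,2]])/[K[0,0],K[1,1]]
    if c.get('fish'):
        th=np.hypot(*u); d=np.array([*(u/max(th,1e-9)*np.sin(th)),np.cos(th)])
    else: d=np.array([*u,1])
    d=R.from_euler('xyz',c['orientation']).as_matrix()@d
    o=np.array(c['origin']); return o+d*(z-o[2])/d[2]
A=np.linspace(0,2*np.pi,48,endpoint=False)
# profiles: (radius,z above foot)
PR=dict(slim_tin=[(.028,0),(.028,.085)],squat_tin=[(.033,0),(.033,.045)],bottle=[(.025,0),(.025,.055),(.012,.075),(.012,.09)],
 cup=[(.024,0),(.030,.075)],sieve=[(.033,0),(.033,.014)],mat=[(.046,0),(.046,.003)],scale_pan=[(.058,.036)])
def sil(c,kind,x,y,z0=0,S=8):
    P=np.array([[x+r*np.cos(a),y+r*np.sin(a),z0+z] for r,z in PR[kind] for a in A])
    u=proj(c,P)
    n=len(A); m=np.zeros((400*1,640*1),np.uint8)
    hs=[]
    for i in range(max(1,len(PR[kind])-1)):
        hs.append(cv2.convexHull(u[i*n:(i+2)*n].astype(np.float32)))
    return hs
def mask(hs,box,S=6):
    l,t,r,b=box; m=np.zeros(((b-t)*S,(r-l)*S),np.uint8)
    for h in hs: cv2.fillConvexPoly(m,np.round((h-[l,t]+.5)*S-.5).astype(np.int32),1)
    return cv2.resize(m.astype(np.float32),(r-l,b-t),interpolation=cv2.INTER_AREA)
def fit(kind,views,x0,z0=0):
    bx=[]
    for c,m in views:
        ys,xs=np.nonzero(m); bx.append((xs.min()-15,ys.min()-15,xs.max()+16,ys.max()+16))
    pads=[cv2.copyMakeBorder(m.astype(np.float32),60,60,60,60,cv2.BORDER_CONSTANT) for c,m in views]
    def f(p):
        e=0
        for (c,m),b,pd in zip(views,bx,pads):
            mm=pd[b[1]+60:b[3]+60,b[0]+60:b[2]+60]
            e+=np.abs(mask(sil(c,kind,*p,z0),b)-mm).sum()/mm.sum()
        return e
    r=minimize(f,x0,method='Nelder-Mead',options=dict(initial_simplex=[x0,np.add(x0,[.01,0]),np.add(x0,[0,.01])],xatol=1e-4))
    return r.x,r.fun/len(views)
E
cat > loc.py <<'E'
from h import *
from station import ctrl, optics, models
near=dict(slim_tin=(422,245),squat_tin=(195,238),bottle=(313,209),cup=(369,220),sieve=(256,217),scale_pan=(472,186),mat=None)
C={n:optics.get_calibration(n) for n in("scene","top")}
H=dict(slim_tin=.0425,squat_tin=.0225,bottle=.045,cup=.0375,sieve=.007,scale_pan=.036,mat=.003)
[optics.camera(n) for n in C]
mats=[(159,184),(263,139),(367,156)]
for k in near:
    t='mat_a' if k=='mat' else k if k=='scale_pan' else k+'_center'
    D={n:models.cut_out(t,n) for n in C}
    for px in (mats if k=='mat' else [near[k]]):
        p0=ray(C['top'],px,H[k])[:2]
        v=[];vv=[]
        for n in C:
            g=proj(C[n],[*p0,H[k]])[0]
            b=[d for d in D[n] if np.hypot((d['box'][0]+d['box'][2])/2-g[0],(d['box'][1]+d['box'][3])/2-g[1])<12]
            if b: v.append((C[n],b[0]['pixels'])); vv.append((n,round(b[0]['score'],2),int(b[0]['pixels'].sum()),[int(q) for q in b[0]['box']]))
        print(k,p0.round(4),vv)
        if k=='scale_pan': continue
        for s in v: 
            x,e=fit(k,[s],p0); print('   single',x.round(4),round(e,3))
        if len(v)>1: x,e=fit(k,v,p0); print('   both',x.round(4),round(e,3))
E
python3 loc.py
```

```text
slim_tin [ 0.3517 -0.275 ] [('scene', 0.81, 440, [214, 158, 238, 185]), ('top', 0.77, 619, [409, 233, 443, 263])]
   single [ 0.3473 -0.2801] 0.07
   single [ 0.347 -0.28 ] 0.066
   both [ 0.3471 -0.2803] 0.069
squat_tin [0.3627 0.2935] [('scene', 0.77, 420, [383, 175, 408, 198]), ('top', 0.77, 655, [180, 223, 209, 255])]
   single [0.3622 0.2911] 0.056
   single [0.3612 0.2923] 0.074
   both [0.3615 0.292 ] 0.068
bottle [ 0.4377 -0.0033] [('scene', 0.72, 272, [303, 185, 316, 210]), ('top', 0.79, 348, [304, 197, 322, 223])]
   single [ 0.4334 -0.0043] 0.178
   single [ 0.4373 -0.0048] 0.085
   both [ 0.4365 -0.0047] 0.135
cup [ 0.4131 -0.145 ] [('scene', 0.56, 399, [249, 174, 270, 202]), ('top', 0.57, 525, [358, 207, 381, 234])]
   single [ 0.4088 -0.1425] 0.058
   single [ 0.41   -0.1429] 0.045
   both [ 0.4096 -0.1429] 0.056
sieve [0.4212 0.1444] [('scene', 0.81, 344, [344, 190, 361, 215]), ('top', 0.57, 538, [242, 205, 266, 229])]
   single [0.4254 0.1455] 0.075
   single [0.4232 0.1449] 0.051
   both [0.424  0.1453] 0.071
scale_pan [ 0.5061 -0.4128] [('scene', 0.59, 2046, [154, 187, 205, 237]), ('top', 0.71, 3169, [434, 160, 505, 228])]
mat [0.5064 0.4054] [('scene', 0.74, 625, [422, 218, 449, 243]), ('top', 0.84, 980, [140, 166, 177, 199])]
   single [0.5067 0.4074] 0.037
   single [0.5073 0.4065] 0.052
   both [0.5069 0.4073] 0.047
mat [0.6371 0.1355] [('scene', 0.75, 738, [335, 253, 364, 281]), ('top', 0.91, 863, [244, 122, 280, 157])]
   single [0.6387 0.137 ] 0.032
   single [0.6385 0.137 ] 0.034
   both [0.6387 0.1369] 0.033
mat [ 0.5935 -0.1475] [('scene', 0.65, 673, [242, 233, 272, 261]), ('top', 0.62, 894, [350, 139, 384, 171])]
   single [ 0.5952 -0.1466] 0.038
   single [ 0.5962 -0.1469] 0.043
   both [ 0.5957 -0.1468] 0.041
```

Run:
```python
import cv2
t=cv2.imread('pics/top0.png')
cv2.imwrite('pics/topcrop.png',cv2.resize(t[120:320,110:510],(800,400),interpolation=cv2.INTER_CUBIC))
```

```text
(no output)
```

View pics/topcrop.png

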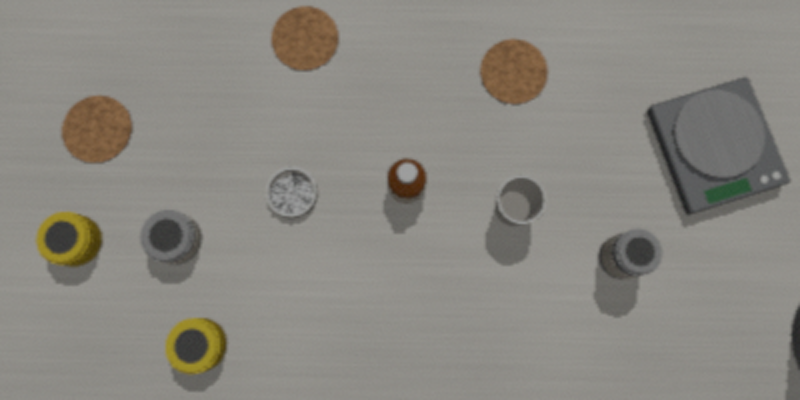

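The crop confirms the grey squat tin at crop (170,238). The yellow look-alikes are at (68,240) and (195,346). Now I refine the pan centre by its edge.

Run:
```python
from h import *
from station import optics
from scipy.ndimage import map_coordinates as mc
a=np.linspace(0,2*np.pi,180,endpoint=False)
def ringscore(n,x,y,r):
    c=optics.get_calibration(n)
    def s(rr):
        u=proj(c,np.stack([x+rr*np.cos(a),y+rr*np.sin(a),a*0+.036],1)); return mc(I[n],[u[:,1],u[:,0]],order=1)
    return np.mean(s(r-.004)-s(r+.004))
I={n:cv2.GaussianBlur(cv2.imread(f'pics/{n}0.png',0).astype(np.float32),(0,0),.7) for n in('top','scene')}
for n in I:
    best=max((ringscore(n,x,y,.058),x,y) for x in np.arange(.485,.53,.001) for y in np.arange(-.435,-.39,.001))
    print(n,best)
c=optics.get_calibration('wrist');print(c)
```

```text
top (np.float32(19.802423), np.float64(0.506), np.float64(-0.407))Traceback (most recent call last):
  File "<stdin>", line 12, in <module>
  File "<stdin>", line 12, in <genexpr>
  File "<stdin>", line 6, in ringscore
ValueError: time passes only in moves, steps and waits
```

Run:
```python
from h import *
from station import optics,ctrl
from scipy.ndimage import map_coordinates as mc
a=np.linspace(0,2*np.pi,180,endpoint=False)
I={n:cv2.GaussianBlur(cv2.imread(f'pics/{n}0.png',0).astype(np.float32),(0,0),.7) for n in('top','scene')}
for n in I:
    c=optics.get_calibration(n)
    def s(x,y,rr):
        u=proj(c,np.stack([x+rr*np.cos(a),y+rr*np.sin(a),a*0+.036],1)); return mc(I[n],[u[:,1],u[:,0]],order=1)
    print(n,max((np.mean(s(x,y,.054)-s(x,y,.062)),x,y) for x in np.arange(.485,.53,.001) for y in np.arange(-.435,-.39,.001)))
print(ctrl.get_obs()['time_s'])
c=optics.get_calibration('wrist');print(c)
```

```text
top (np.float32(19.802423), np.float64(0.506), np.float64(-0.407))
scene (np.float32(20.634956), np.float64(0.505), np.float64(-0.407))
1.6
{'K': array([[309.70691629,   0.        , 322.00521178],
       [  0.        , 309.70691629, 199.8148601 ],
       [  0.        ,   0.        ,   1.        ]]), 'origin': array([0.06269325, 0.55252427, 0.38529829]), 'orientation': array([2.85470765e+00, 9.92745367e-05, 1.30642317e+00])}
```

```bash
cat > pl.py <<'E'
import sys
from h import *
from station import ctrl
def plan(*targets, psi=None):
    o=ctrl.get_obs(); Rm=R.from_euler('xyz',o['eef_rot']).as_matrix(); p=o['ee_pos']
    print('t',round(o['time_s'],2),'p',p.round(4),'w',round(o['grip_width'],4),'F',o['force'].round(1),'q1,q6',o['qpos'][[0,5]].round(2))
    ang=np.degrees(np.arctan2(Rm[1,1],Rm[0,1]))
    print('x',Rm[:,0].round(4),'jaw angle',ang.round(2))
    if psi is None: psi=ang
    psi=np.radians(psi); x=np.array([0,0,-1.]);y=np.array([np.cos(psi),np.sin(psi),0]);T=np.stack([x,y,np.cross(x,y)],1)
    print('turn',(np.degrees(R.from_matrix(Rm.T@T).as_rotvec())/5).round(3))
    for t in targets: print(t,'->',(Rm.T@(np.array(t)-p)/.025).round(3), 'dist mm',round(1000*np.linalg.norm(np.array(t)-p)))
if __name__=='__main__':
    a=[float(v) for v in sys.argv[1:]]; psi=None
    if len(a)%3: psi=a.pop()
    plan(*[a[i:i+3] for i in range(0,len(a),3)],psi=psi)
E
python3 pl.py .3615 .292 .14 .3615 .292 .025
```

```text
t 1.6 p [0.1434 0.531  0.1902] w 0.094 F [-0.2 -0.3  0.4] q1,q6 [ 1.24 -0.07]
x [ 0.  0. -1.] jaw angle 74.88
turn [-0.  0. -0.]
[0.3615, 0.292, 0.14] -> [ 2.009 -6.953 10.914] dist mm 327
[0.3615, 0.292, 0.025] -> [ 6.609 -6.953 10.914] dist mm 363
```

{"fn": "arm_command", "kwargs": {"deltas": [{"translation": [0.2,-0.7,1.1],"turn": [1.4,0,0]},{"translation": [0.5,-1.7,2.7],"turn": [2.8,0,0]},{"translation": [0.7,-2.6,4],"turn": [4.2,0,0]},{"translation": [1,-3.5,5.5],"turn": [5.6,0,0]},{"translation": [1.3,-4.4,6.9],"turn": [7,0,0]},{"translation": [1.6,-5.4,8.5],"turn": [8.4,0,0]},{"translation": [1.8,-6.2,9.8],"turn": [9.8,0,0]},{"translation": [2,-6.8,10.6],"turn": [11.2,0,0]},{"translation": [2.0,-6.95,10.91],"turn": [12.6,0,0]},{"translation": [2.0,-6.95,10.91],"turn": [14,0,0]},{"translation": [2.0,-6.95,10.91],"turn": [14.98,0,0]},{"translation": [2.0,-6.95,10.91],"turn": [14.98,0,0]}], "gripper": 90}}

```text
time_s: 2.6
ee_pos: [0.3616, 0.2919, 0.1403]
eef_rot: [2.775, 1.571, 1.2]
force: [0.5, -0.1, -0.8]
grip_width: 0.0899
```

```bash
python3 pl.py .3615 .292 .14 .3615 .292 .025 0
python3 - <<'E'
from h import *
from station import *
c=optics.get_calibration('wrist'); c['fish']=1
im=optics.camera('wrist'); cv2.imwrite('pics/w1.png',im[:,:,::-1]); print(c)
print([(round(d["score"],2),d["at"],ray(c,d["at"],.0225).round(4)) for d in models.mark_of('squat_tin_center','wrist')])
E
```

```text
t 2.6 p [0.3616 0.2919 0.1403] w 0.0899 F [ 0.5 -0.1 -0.8] q1,q6 [0.6  0.61]
x [ 0.e+00  1.e-04 -1.e+00] jaw angle -0.29
turn [-0.058 -0.001 -0.   ]
[0.3615, 0.292, 0.14] -> [ 0.012 -0.006 -0.005] dist mm 0
[0.3615, 0.292, 0.025] -> [ 4.612 -0.006 -0.005] dist mm 115
{'K': array([[309.70691629,   0.        , 322.00521178],
       [  0.        , 309.70691629, 199.8148601 ],
       [  0.        ,   0.        ,   1.        ]]), 'origin': array([0.36155633, 0.37482712, 0.33534424]), 'orientation': array([ 2.85382852e+00,  1.06323598e-03, -5.64787299e-03]), 'fish': 1}
[(0.93, [314.8, 67.2], array([0.3543, 0.4191, 0.0225])), (0.88, [206.5, 226.8], array([0.2289, 0.2509, 0.0225])), (0.8, [323.2, 189.8], array([0.362 , 0.2931, 0.0225]))]
```

View pics/w1.png

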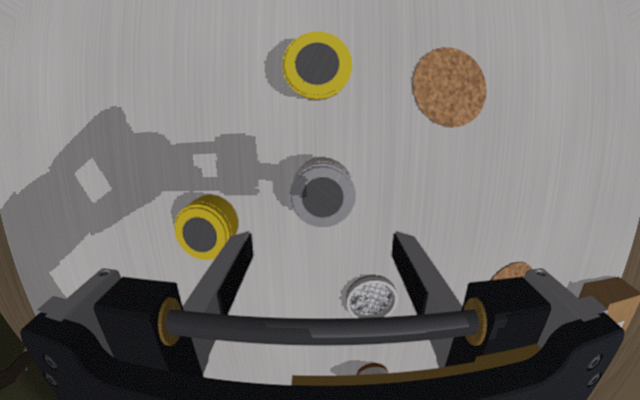

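The wrist view shows the grey tin at (323,190), which gives (0.362, 0.293) and agrees with the fit. The yellow ones are at (317,65) and (206,230), clear of the fingers. I descend.

{"fn": "arm_command", "kwargs": {"deltas": [{"translation": [1,0,0],"turn": [0,0,0]},{"translation": [2,0.02,-0.02],"turn": [0,0,0]},{"translation": [3,0.02,-0.02],"turn": [0,0,0]},{"translation": [3.8,0.02,-0.02],"turn": [0,0,0]},{"translation": [4.3,0.02,-0.02],"turn": [0,0,0]},{"translation": [4.6,0.02,-0.02],"turn": [0,0,0]},{"translation": [4.6,0.02,-0.02],"turn": [0,0,0]},{"translation": [4.6,0.02,-0.02],"turn": [0,0,0]}]}}

```text
time_s: 3.37
ee_pos: [0.362, 0.2928, 0.0256]
eef_rot: [1.835, 1.571, 0.265]
force: [-0.2, 0.7, 0.4]
grip_width: 0.0898
```

{"fn": "arm_command", "kwargs": {"deltas": [{"translation": [0,0,0],"turn": [0,0,0]},{"translation": [0,0,0],"turn": [0,0,0]},{"translation": [0,0,0],"turn": [0,0,0]},{"translation": [0,0,0],"turn": [0,0,0]},{"translation": [0,0,0],"turn": [0,0,0]},{"translation": [0,0,0],"turn": [0,0,0]},{"translation": [0,0,0],"turn": [0,0,0]},{"translation": [0,0,0],"turn": [0,0,0]}], "gripper": 50, "force": 25}}

```text
time_s: 4.03
ee_pos: [0.3623, 0.293, 0.026]
eef_rot: [2.276, 1.569, 0.705]
force: [-1.4, -0.1, 7.4]
grip_width: 0.0591
```

```bash
python3 pl.py .3615 .292 .12 .6387 .1369 .12 .6387 .1369 .029 0
```

```text
t 4.03 p [0.3623 0.293  0.026 ] w 0.0591 F [-1.4 -0.1  7.4] q1,q6 [0.6 0.6]
x [ 1.e-03  8.e-04 -1.e+00] jaw angle -0.01
turn [-0.002 -0.01  -0.011]
[0.3615, 0.292, 0.12] -> [-3.759 -0.028  0.035] dist mm 94
[0.6387, 0.1369, 0.12] -> [-3.754 11.061  6.237] dist mm 331
[0.6387, 0.1369, 0.029] -> [-0.114 11.058  6.24 ] dist mm 317
```

The width of 59 mm is below the 66 mm diameter, and there is a 7 N vertical force, so I look.

Run:
```python
from station import *
import cv2
cv2.imwrite('pics/w2.png',optics.camera('wrist')[:,:,::-1])
cv2.imwrite('pics/s2.png',cv2.resize(optics.camera('scene')[120:260,300:500,::-1],(800,560),interpolation=cv2.INTER_CUBIC))
o=ctrl.get_obs();print(o['grip_width'],o['force'],o['moment'])
```

```text
0.05889749611425163 [-1.59706964  0.72987781  8.07520519] [-0.12510885  0.36731599  0.01228894]
```

View pics/w2.png

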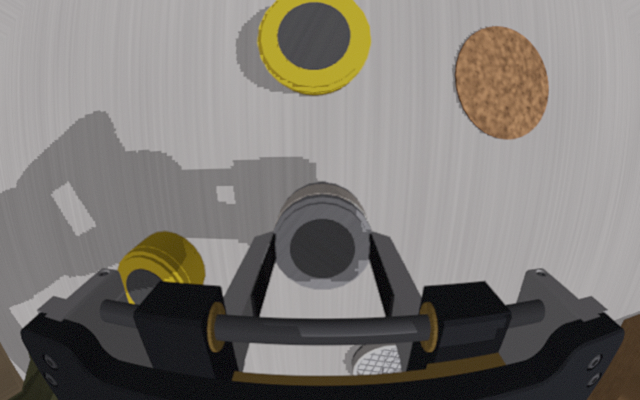

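View pics/s2.png

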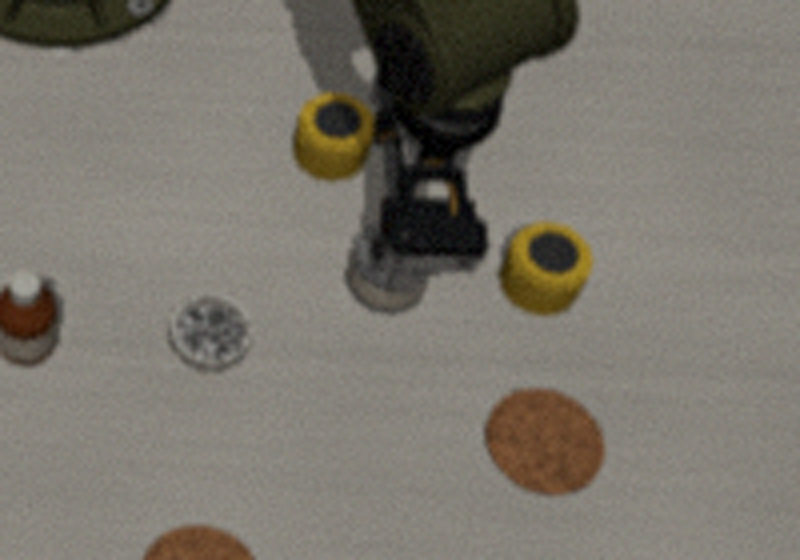

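Run:
```python
from h import *
from station import *
o=ctrl.get_obs()
c=optics.get_calibration('wrist'); c['fish']=1
p=o['ee_pos']
im=cv2.imread('pics/w2.png')
for dz,col in((-.019,(0,0,255)),(0,(0,255,0)),(.019,(255,0,0))):
    for dx in(-.0295,0,.0295):
        u=proj(c,p+[dx,0,dz])[0]; print(dz,dx,u.round(0)); cv2.circle(im,tuple(int(v) for v in u),2,col,-1)
for z,col in ((.045,(255,0,255)),(0,(255,255,0))):
    for r in (.033,):
        u=proj(c,np.stack([p[0]+r*np.cos(A),p[1]+r*np.sin(A),A*0+z],1)); cv2.polylines(im,[u.astype(np.int32)],True,col,1)
cv2.imwrite('pics/w2b.png',cv2.resize(im[130:390,180:480],(800,693)) [:600])
```

```text
-0.019 -0.0295 [283. 225.]
-0.019 0 [323. 225.]
-0.019 0.0295 [363. 225.]
0 -0.0295 [280. 235.]
0 0 [323. 235.]
0 0.0295 [366. 235.]
0.019 -0.0295 [276. 247.]
0.019 0 [323. 247.]
0.019 0.0295 [370. 247.]
```

View pics/w2b.png

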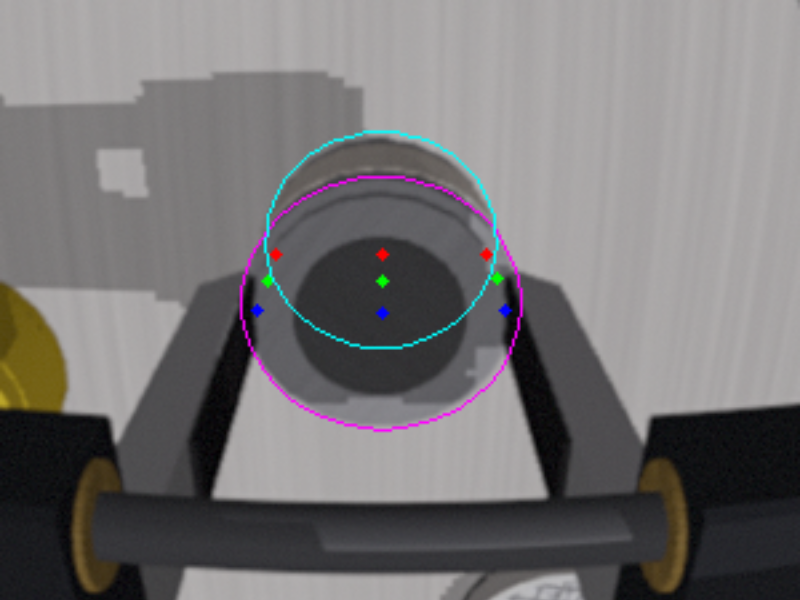

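The tin sits centred between the pads, close to the projected outline. I lift and check whether it comes along.

{"fn": "arm_command", "kwargs": {"deltas": [{"translation": [-0.2,0,0],"turn": [0,0,0]},{"translation": [-0.6,0,0],"turn": [0,0,0]},{"translation": [-1.2,0,0],"turn": [0,0,0]},{"translation": [-2,0,0],"turn": [0,0,0]},{"translation": [-2.8,0,0],"turn": [0,0,0]},{"translation": [-3.4,0,0],"turn": [0,0,0]},{"translation": [-3.8,0,0],"turn": [0,0,0]},{"translation": [-3.8,0,0],"turn": [0,0,0]}]}}

```text
time_s: 4.8
ee_pos: [0.3626, 0.2931, 0.1225]
eef_rot: [2.164, 1.567, 0.593]
force: [0.3, -0.8, -2.2]
grip_width: 0.0588
```

```bash
cat > wv.py <<'E'
import sys
from h import *
from station import *
# wv.py name kind footoffset_below_tcp : overlay of model held at tcp
o=ctrl.get_obs()
c=optics.get_calibration('wrist'); c['fish']=1
im=optics.camera('wrist')[:,:,::-1].copy()
p=o['ee_pos']
if len(sys.argv)>2:
    for r,z in PR[sys.argv[2]]:
        u=proj(c,np.stack([p[0]+r*np.cos(A),p[1]+r*np.sin(A),A*0+p[2]-float(sys.argv[3])+z],1)); cv2.polylines(im,[u.astype(np.int32)],True,(255,0,255),1)
cv2.imwrite(f'pics/{sys.argv[1]}.png',im)
print(o['grip_width'],o['force'].round(1),o['ee_pos'].round(4),o['time_s'])
E
python3 wv.py w3 squat_tin .025;  python3 pl.py .6387 .1369 .12 .6387 .1369 .029 0
```

```text
0.058760639062029156 [ 0.3 -0.8 -2.2] [0.3626 0.2931 0.1225] 4.8
t 4.85 p [0.3621 0.2927 0.121 ] w 0.0586 F [-0.  -0.6 -2. ] q1,q6 [0.6 0.6]
x [ 1.3e-03  8.0e-04 -1.0e+00] jaw angle -0.01
turn [-0.002 -0.009 -0.015]
[0.6387, 0.1369, 0.12] -> [ 0.047 11.064  6.232] dist mm 317
[0.6387, 0.1369, 0.029] -> [ 3.687 11.059  6.235] dist mm 330
```

View pics/w3.png

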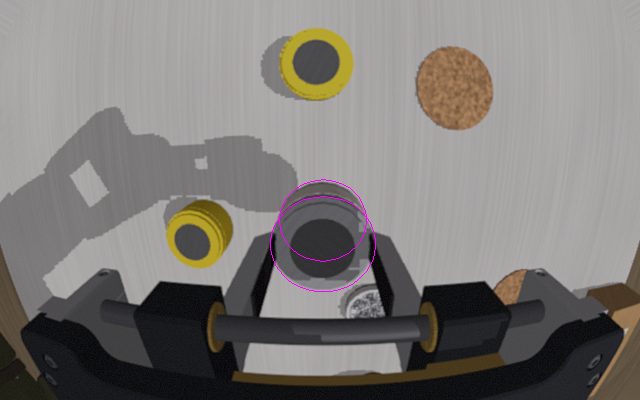

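It is held, with a weight of about 2.2 N, and upright. I carry it to the middle mat.

{"fn": "arm_command", "kwargs": {"deltas": [{"translation": [0,0.3,0.2],"turn": [0,0,0]},{"translation": [0,1,0.6],"turn": [0,0,0]},{"translation": [0,2,1.1],"turn": [0,0,0]},{"translation": [0,3.1,1.75],"turn": [0,0,0]},{"translation": [0,4.2,2.35],"turn": [0,0,0]},{"translation": [0,5.3,3],"turn": [0,0,0]},{"translation": [0,6.4,3.6],"turn": [0,0,0]},{"translation": [0,7.5,4.2],"turn": [0,0,0]},{"translation": [0,8.6,4.85],"turn": [0,0,0]},{"translation": [0,9.7,5.45],"turn": [0,0,0]},{"translation": [0,10.6,6],"turn": [0,0,0]},{"translation": [0.05,11.06,6.23],"turn": [0,0,0]}]}}

```text
time_s: 5.85
ee_pos: [0.6402, 0.1339, 0.117]
eef_rot: [-1.21, 1.569, -2.783]
force: [-1.3, -1.0, -1.9]
grip_width: 0.0592
```

{"fn": "arm_command", "kwargs": {"deltas": [{"translation": [0,0,0],"turn": [0,0,0]},{"translation": [0,0,0],"turn": [0,0,0]},{"translation": [0,0,0],"turn": [0,0,0]}]}}

```text
time_s: 6.1
ee_pos: [0.6376, 0.1369, 0.118]
eef_rot: [-1.475, 1.569, -3.046]
force: [0.4, 0.0, -2.0]
grip_width: 0.059
```

```bash
python3 wv.py w4 squat_tin .025;  python3 pl.py .6387 .1369 .12 .6387 .1369 .029 0
```

```text
0.058955553465913 [ 0.4  0.  -2. ] [0.6376 0.1369 0.118 ] 6.1
t 6.15 p [0.6376 0.1371 0.1185] w 0.0587 F [ 0.  -0.2 -2.4] q1,q6 [0.16 0.16]
x [-1.1e-03 -1.0e-04 -1.0e+00] jaw angle 0.02
turn [0.004 0.001 0.013]
[0.6387, 0.1369, 0.12] -> [-0.061  0.043  0.009] dist mm 2
[0.6387, 0.1369, 0.029] -> [3.579 0.047 0.009] dist mm 89
```

View pics/w4.png

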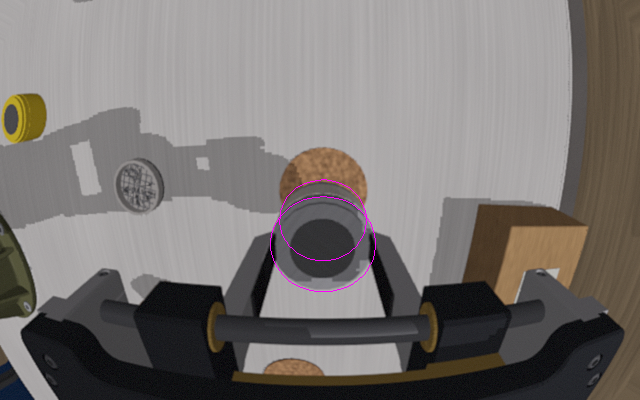

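{"fn": "arm_command", "kwargs": {"deltas": [{"translation": [0.4,0.04,0],"turn": [0,0,0]},{"translation": [1.2,0.04,0],"turn": [0,0,0]},{"translation": [2,0.04,0],"turn": [0,0,0]},{"translation": [2.7,0.04,0],"turn": [0,0,0]},{"translation": [3.2,0.04,0],"turn": [0,0,0]},{"translation": [3.4,0.04,0],"turn": [0,0,0]},{"translation": [3.5,0.04,0],"turn": [0,0,0]},{"translation": [3.55,0.04,0],"turn": [0,0,0]},{"translation": [3.55,0.04,0],"turn": [0,0,0]},{"translation": [3.55,0.04,0],"turn": [0,0,0]}]}}

```text
time_s: 6.98
ee_pos: [0.6398, 0.1369, 0.0312]
eef_rot: [1.722, 1.569, 0.151]
force: [1.1, 0.6, -1.8]
grip_width: 0.0589
```

```bash
python3 pl.py .6387 .1369 .029 0
```

```text
t 6.98 p [0.6398 0.1369 0.0312] w 0.0589 F [ 1.1  0.6 -1.8] q1,q6 [0.15 0.15]
x [ 1.4e-03  2.0e-04 -1.0e+00] jaw angle -0.01
turn [-0.002 -0.002 -0.016]
[0.6387, 0.1369, 0.029] -> [ 0.088 -0.046 -0.001] dist mm 2
```

Still about 2 N hanging, so it is not in contact yet. I lower in small steps, then release.

{"fn": "arm_command", "kwargs": {"deltas": [{"translation": [0.05,-0.04,0],"turn": [0,0,0]},{"translation": [0.1,-0.04,0],"turn": [0,0,0]},{"translation": [0.1,-0.04,0],"turn": [0,0,0]},{"translation": [0.1,-0.04,0],"turn": [0,0,0]}]}}

```text
time_s: 7.32
ee_pos: [0.6387, 0.1368, 0.0291]
eef_rot: [1.661, 1.57, 0.09]
force: [-3.6, -0.5, 7.9]
grip_width: 0.0588
```

{"fn": "arm_command", "kwargs": {"deltas": [{"translation": [0.04,0,0],"turn": [0,0,0]},{"translation": [0.04,0,0],"turn": [0,0,0]},{"translation": [0.04,0,0],"turn": [0,0,0]}]}}

```text
time_s: 7.57
ee_pos: [0.6387, 0.1368, 0.029]
eef_rot: [1.656, 1.569, 0.085]
force: [-9.1, -1.3, 15.3]
grip_width: 0.0587
```

In contact at the expected height. Release, then rise.

{"fn": "arm_command", "kwargs": {"deltas": [{"translation": [0,0,0],"turn": [0,0,0]},{"translation": [0,0,0],"turn": [0,0,0]},{"translation": [0,0,0],"turn": [0,0,0]},{"translation": [0,0,0],"turn": [0,0,0]},{"translation": [0,0,0],"turn": [0,0,0]},{"translation": [0,0,0],"turn": [0,0,0]}], "gripper": 90}}

```text
time_s: 8.07
ee_pos: [0.6384, 0.1368, 0.0268]
eef_rot: [1.778, 1.571, 0.207]
force: [0.2, -0.4, -0.8]
grip_width: 0.0898
```

```bash
python3 wv.py w5 squat_tin .026;  python3 pl.py .6387 .1369 .15 .4365 -.0047 .16 0
```

```text
0.08980417114017254 [ 0.2 -0.4 -0.8] [0.6384 0.1368 0.0268] 8.0667
t 8.12 p [0.6383 0.1368 0.0267] w 0.09 F [-1.   0.3  0.3] q1,q6 [0.15 0.16]
x [-2.e-04 -0.e+00 -1.e+00] jaw angle -0.02
turn [-0.003  0.     0.003]
[0.6387, 0.1369, 0.15] -> [-4.933  0.016 -0.005] dist mm 123
[0.4365, -0.0047, 0.16] -> [-5.331 -8.07   5.661] dist mm 280
```

View pics/w5.png

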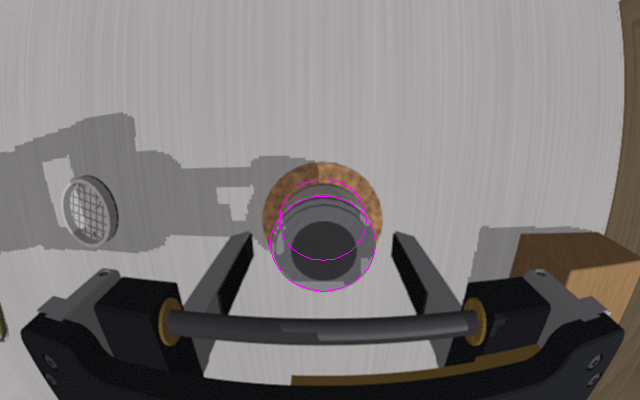

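It stands centred on the mat and the model outline matches. Next the bottle.

{"fn": "arm_command", "kwargs": {"deltas": [{"translation": [-0.8,0,0],"turn": [0,0,0]},{"translation": [-2.2,0,0],"turn": [0,0,0]},{"translation": [-3.6,-0.3,0.2],"turn": [0,0,0]},{"translation": [-4.8,-1.2,0.8],"turn": [0,0,0]},{"translation": [-5.33,-2.4,1.7],"turn": [0,0,0]},{"translation": [-5.33,-3.6,2.5],"turn": [0,0,0]},{"translation": [-5.33,-4.8,3.4],"turn": [0,0,0]},{"translation": [-5.33,-6,4.2],"turn": [0,0,0]},{"translation": [-5.33,-7.1,5],"turn": [0,0,0]},{"translation": [-5.33,-7.8,5.5],"turn": [0,0,0]},{"translation": [-5.33,-8.07,5.66],"turn": [0,0,0]},{"translation": [-5.33,-8.07,5.66],"turn": [0,0,0]}], "gripper": 80}}

```text
time_s: 9.12
ee_pos: [0.4361, -0.0052, 0.1604]
eef_rot: [1.484, 1.57, -0.088]
force: [-0.3, 0.5, 0.0]
grip_width: 0.08
```

```bash
python3 - <<'E'
from station import *
from h import *
c=optics.get_calibration('wrist'); c['fish']=1
im=optics.camera('wrist')[:,:,::-1].copy()
for k,z in(('bottle',.045),):
    print([(round(d["score"],2),d["at"],ray(c,d["at"],z).round(4)) for d in models.mark_of(k+'_center','wrist')])
    for d in models.cut_out(k+'_center','wrist'):
        x,e=fit(k,[(c,d['pixels'])],[.4365,-.0047]); print(d['box'],x.round(4),e)
for r,z in PR['bottle']:
    u=proj(c,np.stack([.4365+r*np.cos(A),-.0047+r*np.sin(A),A*0+z],1)); cv2.polylines(im,[u.astype(np.int32)],True,(255,0,255),1)
cv2.imwrite('pics/w6.png',im)
E
python3 pl.py .4365 -.0047 .037 0
```

```text
[(0.82, [322.3, 190.0], array([ 0.4356, -0.0035,  0.045 ]))]
[300.0, 159.7, 343.5, 214.1] [ 0.4362 -0.0035] 0.07819782942533493
t 9.27 p [ 0.4375 -0.0042  0.1601] w 0.0796 F [-0.3  0.2  0.3] q1,q6 [-0.09 -0.09]
x [ 4.e-04  1.e-04 -1.e+00] jaw angle 0.01
turn [ 0.001 -0.001 -0.004]
[0.4365, -0.0047, 0.037] -> [ 4.923 -0.042  0.021] dist mm 123
```

View pics/w6.png

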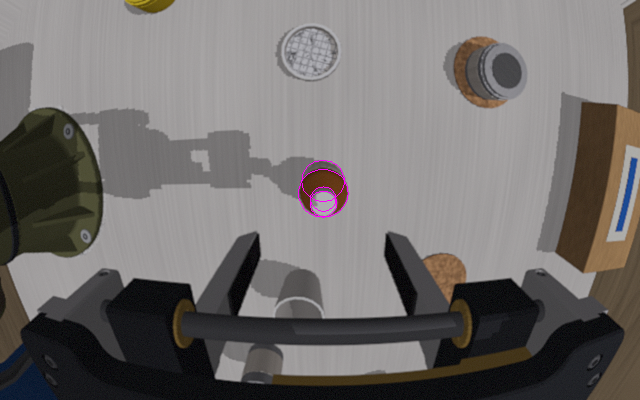

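The bottle is at (323,190), and the outline fit agrees at (0.436, -0.004). I descend and grip.

{"fn": "arm_command", "kwargs": {"deltas": [{"translation": [0.8,-0.04,0],"turn": [0,0,0]},{"translation": [2,-0.04,0],"turn": [0,0,0]},{"translation": [3.2,-0.04,0],"turn": [0,0,0]},{"translation": [4.2,-0.04,0],"turn": [0,0,0]},{"translation": [4.7,-0.04,0],"turn": [0,0,0]},{"translation": [4.92,-0.04,0],"turn": [0,0,0]},{"translation": [4.92,-0.04,0],"turn": [0,0,0]},{"translation": [4.92,-0.04,0],"turn": [0,0,0]}]}}

```text
time_s: 9.93
ee_pos: [0.4363, -0.0044, 0.0374]
eef_rot: [1.548, 1.571, -0.022]
force: [0.8, 0.1, -0.5]
grip_width: 0.08
```

{"fn": "arm_command", "kwargs": {"deltas": [{"translation": [0,0,0],"turn": [0,0,0]},{"translation": [0,0,0],"turn": [0,0,0]},{"translation": [0,0,0],"turn": [0,0,0]},{"translation": [0,0,0],"turn": [0,0,0]},{"translation": [0,0,0],"turn": [0,0,0]},{"translation": [0,0,0],"turn": [0,0,0]},{"translation": [0,0,0],"turn": [0,0,0]},{"translation": [0,0,0],"turn": [0,0,0]}], "gripper": 35, "force": 18}}

```text
time_s: 10.6
ee_pos: [0.4363, -0.0047, 0.0375]
eef_rot: [1.492, 1.569, -0.079]
force: [3.9, 0.1, 5.5]
grip_width: 0.0473
```

```bash
python3 wv.py w7 bottle .037;  python3 pl.py .4365 -.0047 .15 .5957 -.1468 .15 0
```

```text
0.047323104288669156 [3.9 0.1 5.5] [ 0.4363 -0.0047  0.0375] 10.6
t 10.65 p [ 0.4363 -0.0047  0.0375] w 0.0473 F [4.7 0.3 5.5] q1,q6 [-0.09 -0.09]
x [ 1.8e-03 -1.0e-04 -1.0e+00] jaw angle -0.02
turn [-0.003  0.002 -0.02 ]
[0.4365, -0.0047, 0.15] -> [-4.501e+00  1.500e-02 -1.000e-03] dist mm 113
[0.5957, -0.1468, 0.15] -> [-4.489  6.385  5.682] dist mm 241
```

View pics/w7.png

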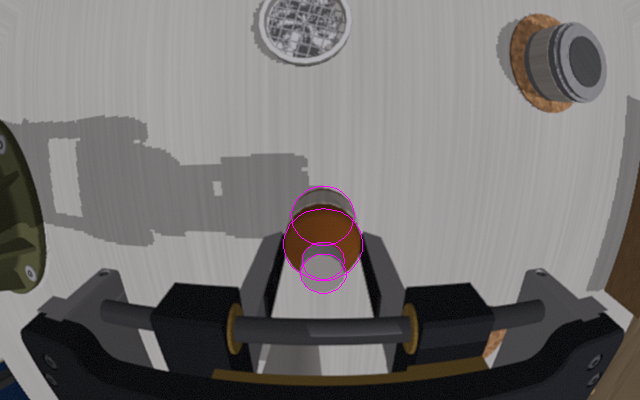

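Gripped and centred. I lift and carry it to the right mat.

{"fn": "arm_command", "kwargs": {"deltas": [{"translation": [-0.3,0,0],"turn": [0,0,0]},{"translation": [-1,0,0],"turn": [0,0,0]},{"translation": [-2,0,0],"turn": [0,0,0]},{"translation": [-3,0.3,0.25],"turn": [0,0,0]},{"translation": [-3.4,1,0.9],"turn": [0,0,0]},{"translation": [-3.4,1.9,1.7],"turn": [0,0,0]},{"translation": [-3.4,2.8,2.5],"turn": [0,0,0]},{"translation": [-3.4,3.7,3.3],"turn": [0,0,0]},{"translation": [-3.4,4.6,4.1],"turn": [0,0,0]},{"translation": [-3.4,5.5,4.9],"turn": [0,0,0]},{"translation": [-3.4,6.1,5.45],"turn": [0,0,0]},{"translation": [-3.4,6.38,5.68],"turn": [0,0,0]}]}}

```text
time_s: 11.65
ee_pos: [0.5955, -0.1484, 0.1212]
eef_rot: [-1.779, 1.568, 2.932]
force: [0.3, 0.6, -2.0]
grip_width: 0.0474
```

{"fn": "arm_command", "kwargs": {"deltas": [{"translation": [0,0,0],"turn": [0,0,0]},{"translation": [0,0,0],"turn": [0,0,0]},{"translation": [0,0,0],"turn": [0,0,0]}]}}

```text
time_s: 11.9
ee_pos: [0.5942, -0.146, 0.1218]
eef_rot: [-1.911, 1.569, 2.801]
force: [0.5, -0.1, -1.7]
grip_width: 0.0477
```

```bash
python3 wv.py w8 bottle .037;  python3 pl.py .5957 -.1468 .041 0
```

```text
0.04773165922164048 [ 0.5 -0.1 -1.7] [ 0.5942 -0.146   0.1218] 11.9
t 11.95 p [ 0.5944 -0.146   0.1221] w 0.0477 F [-0.1 -0.6 -2. ] q1,q6 [-0.3 -0.3]
x [-8.e-04  3.e-04 -1.e+00] jaw angle 0.02
turn [ 0.003 -0.003  0.009]
[0.5957, -0.1468, 0.041] -> [3.242 0.056 0.032] dist mm 81
```

View pics/w8.png

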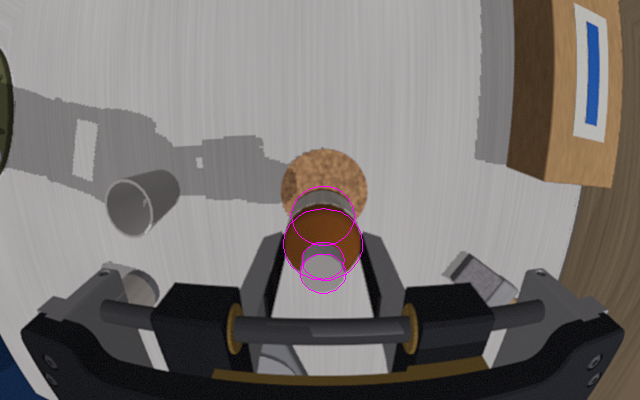

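{"fn": "arm_command", "kwargs": {"deltas": [{"translation": [0.4,0.05,0.03],"turn": [0,0,0]},{"translation": [1.1,0.05,0.03],"turn": [0,0,0]},{"translation": [1.9,0.05,0.03],"turn": [0,0,0]},{"translation": [2.5,0.05,0.03],"turn": [0,0,0]},{"translation": [2.9,0.05,0.03],"turn": [0,0,0]},{"translation": [3.1,0.05,0.03],"turn": [0,0,0]},{"translation": [3.18,0.05,0.03],"turn": [0,0,0]},{"translation": [3.24,0.05,0.03],"turn": [0,0,0]},{"translation": [3.24,0.05,0.03],"turn": [0,0,0]},{"translation": [3.24,0.05,0.03],"turn": [0,0,0]}]}}

```text
time_s: 12.78
ee_pos: [0.5967, -0.1475, 0.0417]
eef_rot: [1.252, 1.57, -0.319]
force: [-0.2, 0.1, -1.9]
grip_width: 0.0475
```

```bash
python3 pl.py .5957 -.1468 .04 0
```

```text
t 12.78 p [ 0.5967 -0.1475  0.0417] w 0.0475 F [-0.2  0.1 -1.9] q1,q6 [-0.3 -0.3]
x [ 1.1e-03 -4.0e-04 -1.0e+00] jaw angle -0.01
turn [-0.002  0.004 -0.012]
[0.5957, -0.1468, 0.04] -> [ 0.069 -0.038 -0.029] dist mm 2
```

{"fn": "arm_command", "kwargs": {"deltas": [{"translation": [0.04,-0.03,-0.02],"turn": [0,0,0]},{"translation": [0.08,-0.03,-0.02],"turn": [0,0,0]},{"translation": [0.1,-0.03,-0.02],"turn": [0,0,0]},{"translation": [0.1,-0.03,-0.02],"turn": [0,0,0]}]}}

```text
time_s: 13.12
ee_pos: [0.5963, -0.1472, 0.0403]
eef_rot: [1.252, 1.568, -0.318]
force: [-2.5, 1.0, 11.2]
grip_width: 0.0476
```

Contact. Release.

{"fn": "arm_command", "kwargs": {"deltas": [{"translation": [0,0,0],"turn": [0,0,0]},{"translation": [0,0,0],"turn": [0,0,0]},{"translation": [0,0,0],"turn": [0,0,0]},{"translation": [0,0,0],"turn": [0,0,0]},{"translation": [0,0,0],"turn": [0,0,0]},{"translation": [0,0,0],"turn": [0,0,0]}], "gripper": 80}}

```text
time_s: 13.62
ee_pos: [0.5955, -0.1469, 0.0384]
eef_rot: [-1.78, 1.571, 2.932]
force: [0.6, -0.1, 0.9]
grip_width: 0.0792
```

```bash
python3 wv.py w9 bottle .037;  python3 pl.py .5957 -.1468 .16  .4096 -.1429 .16 0
```

```text
0.07919963101957864 [ 0.6 -0.1  0.9] [ 0.5955 -0.1469  0.0384] 13.6167
t 13.67 p [ 0.5955 -0.1469  0.0384] w 0.0799 F [-0.4 -0.7  0.7] q1,q6 [-0.3 -0.3]
x [-2.e-04  0.e+00 -1.e+00] jaw angle -0.02
turn [-0.003 -0.     0.002]
[0.5957, -0.1468, 0.16] -> [-4.863  0.007 -0.006] dist mm 122
[0.4096, -0.1429, 0.16] -> [-4.862 -7.437 -0.16 ] dist mm 222
```

View pics/w9.png

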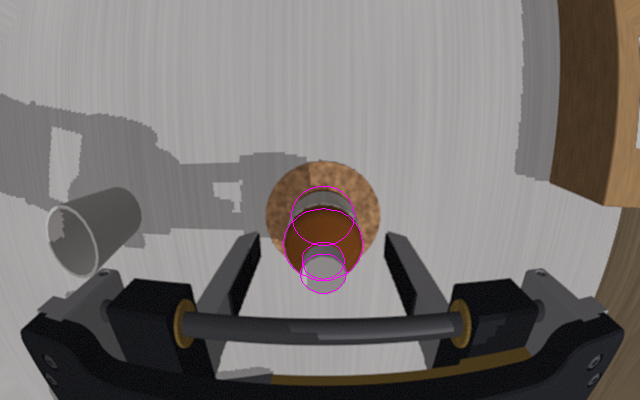

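The bottle is upright and centred. I rise clear and go over the cup.

{"fn": "arm_command", "kwargs": {"deltas": [{"translation": [-0.8,0,0],"turn": [0,0,0]},{"translation": [-2.2,0,0],"turn": [0,0,0]},{"translation": [-3.6,0,0],"turn": [0,0,0]},{"translation": [-4.7,-0.1,0],"turn": [0,0,0]},{"translation": [-4.86,-1,0],"turn": [0,0,0]},{"translation": [-4.86,-2.4,0],"turn": [0,0,0]},{"translation": [-4.86,-3.8,-0.1],"turn": [0,0,0]},{"translation": [-4.86,-5.2,-0.1],"turn": [0,0,0]},{"translation": [-4.86,-6.5,-0.16],"turn": [0,0,0]},{"translation": [-4.86,-7.2,-0.16],"turn": [0,0,0]},{"translation": [-4.86,-7.44,-0.16],"turn": [0,0,0]},{"translation": [-4.86,-7.44,-0.16],"turn": [0,0,0]}], "gripper": 85}}

```text
time_s: 14.67
ee_pos: [0.4092, -0.1431, 0.1605]
eef_rot: [1.13, 1.57, -0.441]
force: [-0.2, -0.8, -0.3]
grip_width: 0.0849
```

```bash
cat > wf.py <<'E'
import sys
from station import *
from h import *
k,x,y,n=sys.argv[1],float(sys.argv[2]),float(sys.argv[3]),sys.argv[4]
z0=float(sys.argv[5]) if len(sys.argv)>5 else 0
c=optics.get_calibration('wrist'); c['fish']=1
im=optics.camera('wrist')[:,:,::-1].copy()
print([(round(d["score"],2),d["at"]) for d in models.mark_of(k+'_center','wrist')])
for d in models.cut_out(k+'_center','wrist'):
    g,e=fit(k,[(c,d['pixels'])],[x,y],z0); print(d['box'],g.round(4),round(e,3))
for r,z in PR[k]:
    u=proj(c,np.stack([x+r*np.cos(A),y+r*np.sin(A),A*0+z+z0],1)); cv2.polylines(im,[u.astype(np.int32)],True,(255,0,255),1)
cv2.imwrite(f'pics/{n}.png',im)
E
python3 wf.py cup .4096 -.1429 w10; python3 pl.py .4096 -.1429 .042 0
```

```text
[(0.87, [321.5, 189.0])]
[293.9, 163.6, 351.1, 231.3] [ 0.4081 -0.1437] 0.025
t 14.82 p [ 0.4105 -0.143   0.1601] w 0.0849 F [-0.3 -0.4 -0. ] q1,q6 [-0.42 -0.42]
x [ 4.e-04 -1.e-04 -1.e+00] jaw angle -0.01
turn [-0.001  0.001 -0.004]
[0.4096, -0.1429, 0.042] -> [ 4.723 -0.039 -0.005] dist mm 118
```

View pics/w10.png

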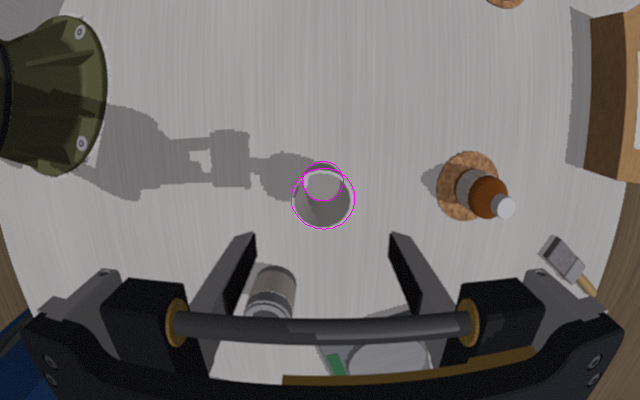

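The cup is at (322,190) and the fits agree within about 1 mm. I descend and grip it lightly.

{"fn": "arm_command", "kwargs": {"deltas": [{"translation": [0.8,-0.05,0],"turn": [0,0,0]},{"translation": [2,-0.06,0.01],"turn": [0,0,0]},{"translation": [3.2,-0.06,0.01],"turn": [0,0,0]},{"translation": [4.1,-0.06,0.01],"turn": [0,0,0]},{"translation": [4.6,-0.06,0.01],"turn": [0,0,0]},{"translation": [4.72,-0.06,0.01],"turn": [0,0,0]},{"translation": [4.72,-0.06,0.01],"turn": [0,0,0]},{"translation": [4.72,-0.06,0.01],"turn": [0,0,0]}]}}

```text
time_s: 15.48
ee_pos: [0.4088, -0.1433, 0.0425]
eef_rot: [1.139, 1.57, -0.432]
force: [0.4, 0.1, -0.2]
grip_width: 0.085
```

{"fn": "arm_command", "kwargs": {"deltas": [{"translation": [0,0,0],"turn": [0,0,0]},{"translation": [0,0,0],"turn": [0,0,0]},{"translation": [0,0,0],"turn": [0,0,0]},{"translation": [0,0,0],"turn": [0,0,0]},{"translation": [0,0,0],"turn": [0,0,0]},{"translation": [0,0,0],"turn": [0,0,0]},{"translation": [0,0,0],"turn": [0,0,0]},{"translation": [0,0,0],"turn": [0,0,0]},{"translation": [0,0,0],"turn": [0,0,0]}], "gripper": 35, "force": 8}}

```text
time_s: 16.23
ee_pos: [0.4083, -0.1433, 0.0423]
eef_rot: [1.179, 1.57, -0.392]
force: [0.7, 0.0, 5.0]
grip_width: 0.0588
```

```bash
python3 wv.py w11 cup .042;  python3 pl.py .4096 -.1429 .18 .5055 -.407 .18 0
```

```text
0.0588416385668155 [0.7 0.  5. ] [ 0.4083 -0.1433  0.0423] 16.2333
t 16.28 p [ 0.4084 -0.1433  0.0423] w 0.0589 F [0.9 0.2 5.1] q1,q6 [-0.42 -0.42]
x [ 7.e-04 -3.e-04 -1.e+00] jaw angle -0.01
turn [-0.003  0.003 -0.008]
[0.4096, -0.1429, 0.18] -> [-5.509  0.054 -0.013] dist mm 138
[0.5055, -0.407, 0.18] -> [-5.504  3.892 10.55 ] dist mm 313
```

View pics/w11.png

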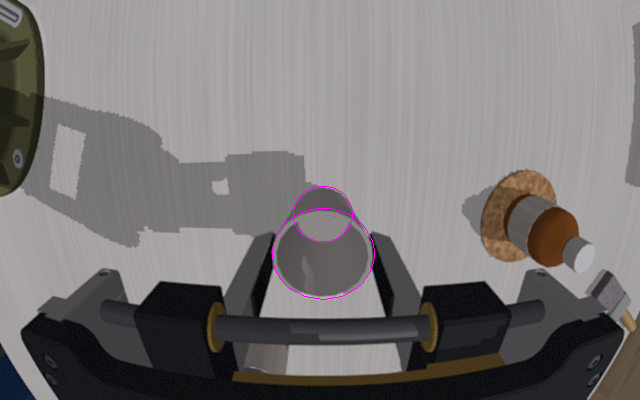

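{"fn": "arm_command", "kwargs": {"deltas": [{"translation": [-0.1,0,0],"turn": [0,0,0]},{"translation": [-0.3,0,0],"turn": [0,0,0]},{"translation": [-0.7,0,0],"turn": [0,0,0]},{"translation": [-1.3,0,0],"turn": [0,0,0]},{"translation": [-2.1,0,0],"turn": [0,0,0]},{"translation": [-3,0,0],"turn": [0,0,0]},{"translation": [-3.9,0,0],"turn": [0,0,0]},{"translation": [-4.8,0,0],"turn": [0,0,0]},{"translation": [-5.3,0,0],"turn": [0,0,0]},{"translation": [-5.5,0,0],"turn": [0,0,0]},{"translation": [-5.5,0,0],"turn": [0,0,0]}], "force": 12}}

```text
time_s: 17.2
ee_pos: [0.4083, -0.1433, 0.1807]
eef_rot: [1.141, 1.569, -0.43]
force: [-0.0, -0.2, -0.7]
grip_width: 0.0589
```

```bash
python3 wv.py w12 cup .042;  python3 pl.py .5055 -.407 .18 0
```

```text
0.05888684385841845 [-0.  -0.2 -0.7] [ 0.4083 -0.1433  0.1807] 17.2
t 17.25 p [ 0.4079 -0.1431  0.1796] w 0.0587 F [-0.4  0.2 -1.4] q1,q6 [-0.42 -0.42]
x [ 2.e-04 -2.e-04 -1.e+00] jaw angle -0.02
turn [-0.003  0.002 -0.003]
[0.5055, -0.407, 0.18] -> [-0.015  3.906 10.554] dist mm 281
```

View pics/w12.png

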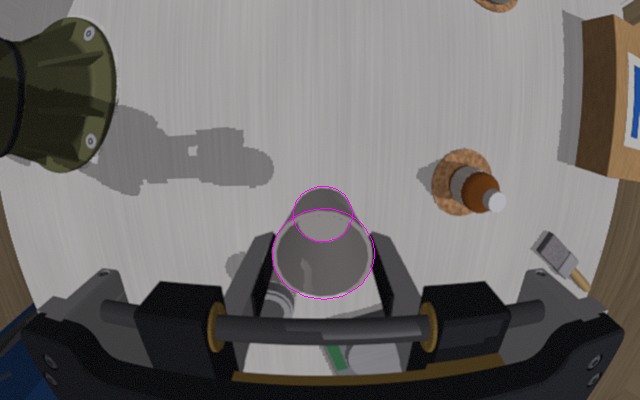

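The cup is held upright, matching the model outline. I go to the scale.

{"fn": "arm_command", "kwargs": {"deltas": [{"translation": [0,0.15,0.4],"turn": [0,0,0]},{"translation": [0,0.45,1.2],"turn": [0,0,0]},{"translation": [0,0.85,2.3],"turn": [0,0,0]},{"translation": [0,1.25,3.4],"turn": [0,0,0]},{"translation": [0,1.65,4.5],"turn": [0,0,0]},{"translation": [0,2.1,5.6],"turn": [0,0,0]},{"translation": [0,2.5,6.7],"turn": [0,0,0]},{"translation": [0,2.9,7.8],"turn": [0,0,0]},{"translation": [0,3.3,8.9],"turn": [0,0,0]},{"translation": [0,3.65,9.8],"turn": [0,0,0]},{"translation": [0,3.85,10.4],"turn": [0,0,0]},{"translation": [0,3.91,10.55],"turn": [0,0,0]}]}}

```text
time_s: 18.25
ee_pos: [0.5053, -0.4093, 0.177]
eef_rot: [-2.218, 1.568, 2.493]
force: [-0.8, -0.7, -0.4]
grip_width: 0.059
```

{"fn": "arm_command", "kwargs": {"deltas": [{"translation": [0,0,0],"turn": [0,0,0]},{"translation": [0,0,0],"turn": [0,0,0]},{"translation": [0,0,0],"turn": [0,0,0]}]}}

```text
time_s: 18.5
ee_pos: [0.5056, -0.4062, 0.1793]
eef_rot: [-2.447, 1.57, 2.266]
force: [0.7, 0.4, 0.0]
grip_width: 0.0586
```

```bash
cat > ov.py <<'E'
# ov.py name: wrist picture with pan/mats overlay
import sys
from station import *
from h import *
c=optics.get_calibration('wrist'); c['fish']=1
im=optics.camera('wrist')[:,:,::-1].copy()
p=ctrl.get_obs()['ee_pos']
for x,y,r,z,col in[(.5055,-.407,.058,.036,(0,255,0)),(.5069,.4073,.046,.003,(0,255,255)),(.6387,.1369,.046,.003,(0,255,255)),(.5957,-.1468,.046,.003,(0,255,255))]:
    if np.hypot(x-p[0],y-p[1])<.3:
        u=proj(c,np.stack([x+r*np.cos(A),y+r*np.sin(A),A*0+z],1)); cv2.polylines(im,[u.astype(np.int32)],True,col,1)
cv2.imwrite(f'pics/{sys.argv[1]}.png',im)
E
python3 ov.py w13;  python3 pl.py .5055 -.407 .079 0
```

```text
t 18.55 p [ 0.5056 -0.4061  0.1796] w 0.0586 F [-0.3  0.7 -1.3] q1,q6 [-0.73 -0.73]
x [-1.e-04  1.e-04 -1.e+00] jaw angle 0.02
turn [ 0.005 -0.001  0.001]
[0.5055, -0.407, 0.079] -> [ 4.024 -0.006  0.035] dist mm 101
```

View pics/w13.png

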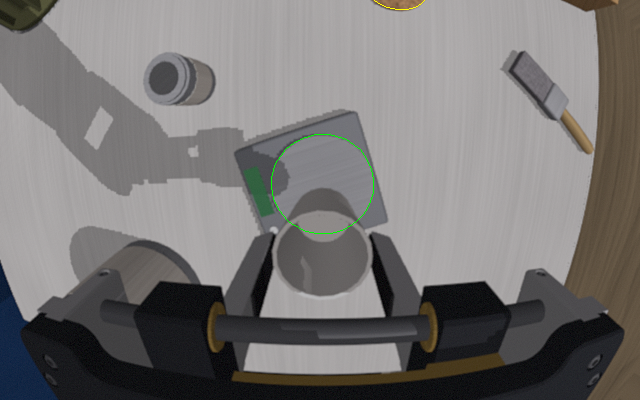

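The pan overlay matches the picture. I lower.

{"fn": "arm_command", "kwargs": {"deltas": [{"translation": [0.4,0,0.03],"turn": [0,0,0]},{"translation": [1.2,0,0.03],"turn": [0,0,0]},{"translation": [2.1,0,0.03],"turn": [0,0,0]},{"translation": [2.9,0,0.03],"turn": [0,0,0]},{"translation": [3.5,0,0.03],"turn": [0,0,0]},{"translation": [3.8,0,0.03],"turn": [0,0,0]},{"translation": [3.92,0,0.03],"turn": [0,0,0]},{"translation": [3.98,0,0.03],"turn": [0,0,0]},{"translation": [3.98,0,0.03],"turn": [0,0,0]},{"translation": [3.98,0,0.03],"turn": [0,0,0]}]}}

```text
time_s: 19.38
ee_pos: [0.5061, -0.4079, 0.081]
eef_rot: [0.827, 1.569, -0.744]
force: [-0.4, 0.2, -0.1]
grip_width: 0.0585
```

```bash
python3 pl.py .5055 -.407 .079 0
```

```text
t 19.38 p [ 0.5061 -0.4079  0.081 ] w 0.0585 F [-0.4  0.2 -0.1] q1,q6 [-0.73 -0.73]
x [ 0.0011 -0.001  -1.    ] jaw angle -0.01
turn [-0.002  0.011 -0.012]
[0.5055, -0.407, 0.079] -> [ 0.079 -0.023 -0.037] dist mm 2
```

{"fn": "arm_command", "kwargs": {"deltas": [{"translation": [0.04,-0.02,-0.03],"turn": [0,0,0]},{"translation": [0.08,-0.02,-0.03],"turn": [0,0,0]},{"translation": [0.1,-0.02,-0.03],"turn": [0,0,0]},{"translation": [0.1,-0.02,-0.03],"turn": [0,0,0]}]}}

```text
time_s: 19.72
ee_pos: [0.5055, -0.4072, 0.0784]
eef_rot: [0.784, 1.569, -0.787]
force: [-0.7, 0.8, 5.5]
grip_width: 0.0591
```

Contact with the pan. Release.

{"fn": "arm_command", "kwargs": {"deltas": [{"translation": [0,0,0],"turn": [0,0,0]},{"translation": [0,0,0],"turn": [0,0,0]},{"translation": [0,0,0],"turn": [0,0,0]},{"translation": [0,0,0],"turn": [0,0,0]},{"translation": [0,0,0],"turn": [0,0,0]},{"translation": [0,0,0],"turn": [0,0,0]}], "gripper": 85}}

```text
time_s: 20.22
ee_pos: [0.5052, -0.4069, 0.0774]
eef_rot: [-2.399, 1.571, 2.313]
force: [-0.7, 0.1, 1.3]
grip_width: 0.0851
```

```bash
python3 wf.py cup .5055 -.407 w14 .036;  python3 pl.py .5055 -.407 .18 .3471 -.2803 .18 0
```

```text
[(0.92, [326.0, 235.3])]
[274.4, 189.6, 376.1, 301.2] [ 0.5052 -0.4076] 0.017
t 20.37 p [ 0.5052 -0.4069  0.0775] w 0.0853 F [-0.2  0.4 -0.1] q1,q6 [-0.73 -0.73]
x [-0.  0. -1.] jaw angle -0.02
turn [-0.003 -0.     0.   ]
[0.5055, -0.407, 0.18] -> [-4.101e+00  1.000e-02  3.000e-03] dist mm 103
[0.3471, -0.2803, 0.18] -> [-4.101 -6.327 -5.064] dist mm 227
```

View pics/w14.png

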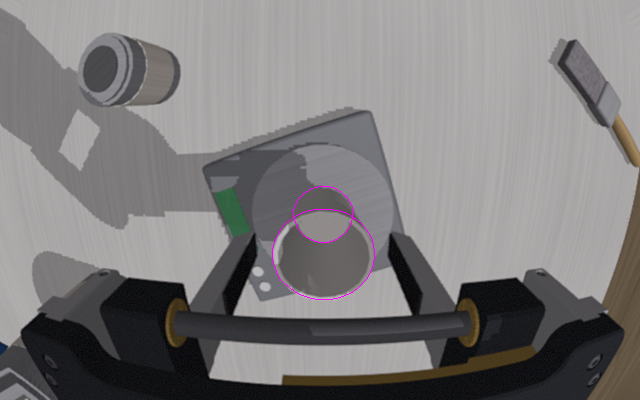

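The cup stands at (0.505, -0.408) on the pan. Next the slim tin.

{"fn": "arm_command", "kwargs": {"deltas": [{"translation": [-0.6,0,0],"turn": [0,0,0]},{"translation": [-1.8,0,0],"turn": [0,0,0]},{"translation": [-3,0,0],"turn": [0,0,0]},{"translation": [-3.9,0,0],"turn": [0,0,0]},{"translation": [-4.1,-0.8,-0.6],"turn": [0,0,0]},{"translation": [-4.1,-1.9,-1.5],"turn": [0,0,0]},{"translation": [-4.1,-3,-2.4],"turn": [0,0,0]},{"translation": [-4.1,-4.1,-3.3],"turn": [0,0,0]},{"translation": [-4.1,-5.2,-4.2],"turn": [0,0,0]},{"translation": [-4.1,-6,-4.8],"turn": [0,0,0]},{"translation": [-4.1,-6.33,-5.06],"turn": [0,0,0]},{"translation": [-4.1,-6.33,-5.06],"turn": [0,0,0]}]}}

```text
time_s: 21.37
ee_pos: [0.346, -0.2795, 0.1806]
eef_rot: [0.792, 1.57, -0.779]
force: [0.0, -0.1, -0.0]
grip_width: 0.0847
```

```bash
python3 wf.py slim_tin .3471 -.2803 w15;  python3 pl.py .3471 -.2803 .045 0
```

```text
[(0.29, [454.6, 293.8])]
[300.1, 159.7, 349.4, 224.5] [ 0.3458 -0.2802] 0.05
t 21.52 p [ 0.3477 -0.2809  0.1802] w 0.0849 F [ 0.2  0.2 -0.8] q1,q6 [-0.76 -0.76]
x [ 5.e-04 -5.e-04 -1.e+00] jaw angle -0.02
turn [-0.003  0.006 -0.006]
[0.3471, -0.2803, 0.045] -> [ 5.409 -0.025 -0.027] dist mm 135
```

View pics/w15.png

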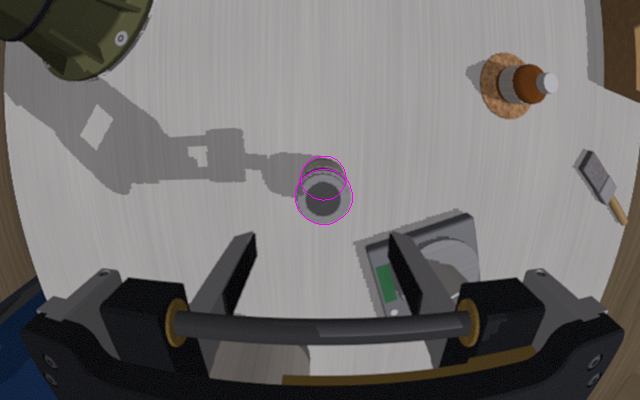

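The slim tin is at (323,190) and matches. I descend and grip.

{"fn": "arm_command", "kwargs": {"deltas": [{"translation": [0.8,-0.03,-0.03],"turn": [0,0,0]},{"translation": [2,-0.04,-0.03],"turn": [0,0,0]},{"translation": [3.2,-0.04,-0.03],"turn": [0,0,0]},{"translation": [4.4,-0.04,-0.03],"turn": [0,0,0]},{"translation": [5.1,-0.04,-0.03],"turn": [0,0,0]},{"translation": [5.4,-0.04,-0.03],"turn": [0,0,0]},{"translation": [5.4,-0.04,-0.03],"turn": [0,0,0]},{"translation": [5.4,-0.04,-0.03],"turn": [0,0,0]}]}}

```text
time_s: 22.18
ee_pos: [0.3466, -0.2801, 0.0454]
eef_rot: [1.035, 1.571, -0.536]
force: [0.5, -0.9, 0.3]
grip_width: 0.085
```

{"fn": "arm_command", "kwargs": {"deltas": [{"translation": [0,0,0],"turn": [0,0,0]},{"translation": [0,0,0],"turn": [0,0,0]},{"translation": [0,0,0],"turn": [0,0,0]},{"translation": [0,0,0],"turn": [0,0,0]},{"translation": [0,0,0],"turn": [0,0,0]},{"translation": [0,0,0],"turn": [0,0,0]},{"translation": [0,0,0],"turn": [0,0,0]},{"translation": [0,0,0],"turn": [0,0,0]}], "gripper": 40, "force": 25}}

```text
time_s: 22.85
ee_pos: [0.3463, -0.2799, 0.0454]
eef_rot: [0.857, 1.57, -0.714]
force: [0.9, -0.0, 5.4]
grip_width: 0.0555
```

```bash
python3 wv.py w16 slim_tin .045;  python3 pl.py .3471 -.2803 .2 0
```

```text
0.05548977357671571 [ 0.9 -0.   5.4] [ 0.3463 -0.2799  0.0454] 22.85
t 22.9 p [ 0.3463 -0.2799  0.0454] w 0.0553 F [0.4 0.7 6.3] q1,q6 [-0.76 -0.76]
x [ 7.e-04 -6.e-04 -1.e+00] jaw angle -0.01
turn [-0.002  0.007 -0.008]
[0.3471, -0.2803, 0.2] -> [-6.184  0.035  0.021] dist mm 155
```

View pics/w16.png

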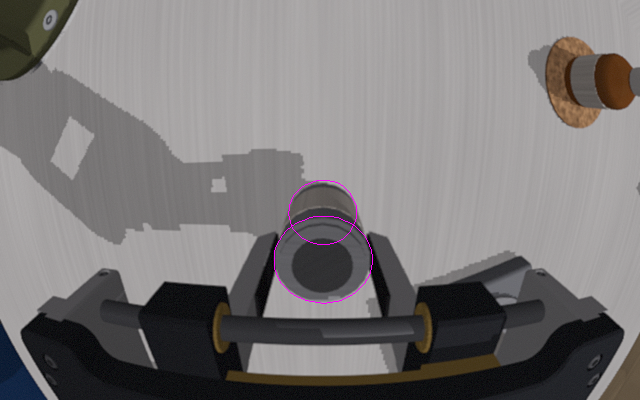

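{"fn": "arm_command", "kwargs": {"deltas": [{"translation": [-0.2,0,0],"turn": [0,0,0]},{"translation": [-0.7,0,0],"turn": [0,0,0]},{"translation": [-1.5,0,0],"turn": [0,0,0]},{"translation": [-2.5,0,0],"turn": [0,0,0]},{"translation": [-3.5,0,0],"turn": [0,0,0]},{"translation": [-4.5,0,0],"turn": [0,0,0]},{"translation": [-5.3,0,0],"turn": [0,0,0]},{"translation": [-5.8,0,0],"turn": [0,0,0]},{"translation": [-6,0,0],"turn": [0,0,0]},{"translation": [-6,0,0],"turn": [0,0,0]}]}}

```text
time_s: 23.73
ee_pos: [0.3461, -0.2797, 0.1956]
eef_rot: [0.775, 1.57, -0.796]
force: [-0.3, 0.2, -3.2]
grip_width: 0.0554
```

```bash
python3 pl.py .43 .06 .195 .5069 .4073 .195 0
```

```text
t 23.73 p [ 0.3461 -0.2797  0.1956] w 0.0554 F [-0.3  0.2 -3.2] q1,q6 [-0.76 -0.76]
x [ 7.e-04 -7.e-04 -1.e+00] jaw angle -0.02
turn [-0.003  0.008 -0.008]
[0.43, 0.06, 0.195] -> [  0.017   3.353 -13.59 ] dist mm 350
[0.5069, 0.4073, 0.195] -> [ 9.0000e-03  6.4250e+00 -2.7483e+01] dist mm 706
```

{"fn": "arm_command", "kwargs": {"deltas": [{"translation": [0,0.1,-0.4],"turn": [0,0,0]},{"translation": [0,0.3,-1.3],"turn": [0,0,0]},{"translation": [0,0.6,-2.5],"turn": [0,0,0]},{"translation": [0,0.9,-3.8],"turn": [0,0,0]},{"translation": [0,1.25,-5.1],"turn": [0,0,0]},{"translation": [0,1.55,-6.4],"turn": [0,0,0]},{"translation": [0,1.9,-7.7],"turn": [0,0,0]},{"translation": [0,2.2,-9],"turn": [0,0,0]},{"translation": [0,2.5,-10.3],"turn": [0,0,0]},{"translation": [0,2.85,-11.6],"turn": [0,0,0]},{"translation": [0,3.1,-12.7],"turn": [0,0,0]},{"translation": [0,3.3,-13.4],"turn": [0,0,0]}]}}

```text
time_s: 24.73
ee_pos: [0.4278, 0.0583, 0.1937]
eef_rot: [-1.693, 1.568, 3.02]
force: [0.6, -1.1, -2.8]
grip_width: 0.0552
```

```bash
python3 pl.py .5069 .4073 .195 0
```

```text
t 24.73 p [0.4278 0.0583 0.1937] w 0.0552 F [ 0.6 -1.1 -2.8] q1,q6 [0.05 0.05]
x [-2.3e-03  3.0e-04 -1.0e+00] jaw angle 0.08
turn [ 0.016 -0.003  0.026]
[0.5069, 0.4073, 0.195] -> [ -0.055   3.183 -13.956] dist mm 358
```

{"fn": "arm_command", "kwargs": {"deltas": [{"translation": [0,0.2,-0.9],"turn": [0,0,0]},{"translation": [0,0.5,-2.2],"turn": [0,0,0]},{"translation": [0,0.8,-3.5],"turn": [0,0,0]},{"translation": [0,1.1,-4.9],"turn": [0,0,0]},{"translation": [0,1.4,-6.3],"turn": [0,0,0]},{"translation": [0,1.7,-7.7],"turn": [0,0,0]},{"translation": [0,2,-9.1],"turn": [0,0,0]},{"translation": [0,2.35,-10.5],"turn": [0,0,0]},{"translation": [0,2.65,-11.9],"turn": [0,0,0]},{"translation": [0,2.9,-13.1],"turn": [0,0,0]},{"translation": [0,3.1,-13.8],"turn": [0,0,0]},{"translation": [0,3.15,-14.0],"turn": [0,0,0]}]}}

```text
time_s: 25.73
ee_pos: [0.5062, 0.408, 0.1924]
eef_rot: [-1.058, 1.567, -2.627]
force: [-0.7, -0.7, -3.0]
grip_width: 0.0551
```

{"fn": "arm_command", "kwargs": {"deltas": [{"translation": [0,0,0],"turn": [0,0,0]},{"translation": [0,0,0],"turn": [0,0,0]},{"translation": [0,0,0],"turn": [0,0,0]}]}}

```text
time_s: 25.98
ee_pos: [0.5072, 0.4044, 0.1947]
eef_rot: [-0.808, 1.57, -2.379]
force: [-0.2, -0.9, -2.3]
grip_width: 0.0558
```

```bash
python3 wv.py w17 slim_tin .045; python3 ov.py w17b;  python3 pl.py .5069 .4073 .049 0
```

```text
0.05581198902825166 [-0.2 -0.9 -2.3] [0.5072 0.4044 0.1947] 25.9833
t 26.08 p [0.5074 0.4044 0.1952] w 0.0557 F [-0.2 -0.2 -3.3] q1,q6 [0.62 0.62]
x [ 1.e-04 -1.e-04 -1.e+00] jaw angle -0.07
turn [-0.013  0.001 -0.001]
[0.5069, 0.4073, 0.049] -> [ 5.849 -0.022 -0.115] dist mm 146
```

View pics/w17b.png

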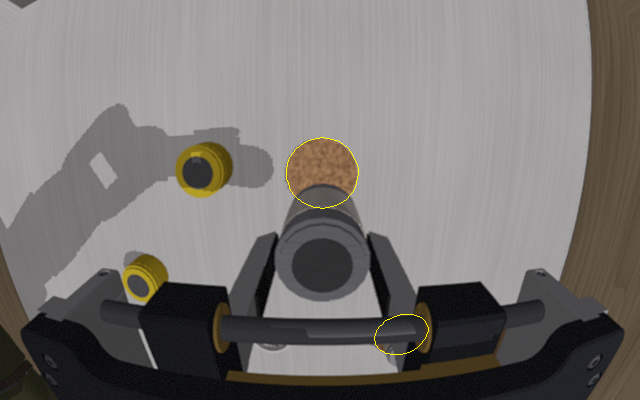

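View pics/w17.png

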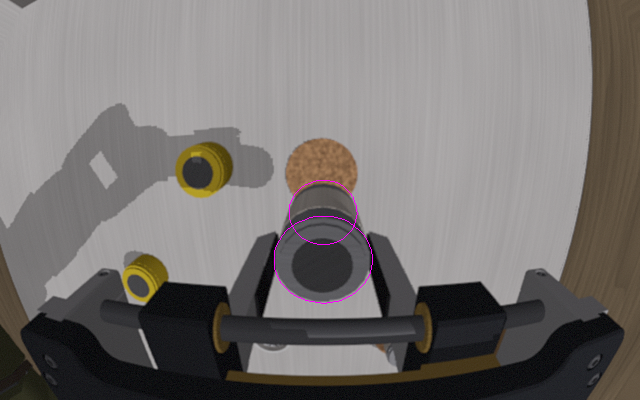

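The mat overlay is exact and the tin hangs straight. I lower it.

{"fn": "arm_command", "kwargs": {"deltas": [{"translation": [0.6,-0.02,-0.09],"turn": [0,0,0]},{"translation": [1.6,-0.02,-0.09],"turn": [0,0,0]},{"translation": [2.7,-0.02,-0.09],"turn": [0,0,0]},{"translation": [3.8,-0.02,-0.09],"turn": [0,0,0]},{"translation": [4.7,-0.02,-0.09],"turn": [0,0,0]},{"translation": [5.3,-0.02,-0.09],"turn": [0,0,0]},{"translation": [5.6,-0.02,-0.09],"turn": [0,0,0]},{"translation": [5.75,-0.02,-0.09],"turn": [0,0,0]},{"translation": [5.81,-0.02,-0.09],"turn": [0,0,0]},{"translation": [5.81,-0.02,-0.09],"turn": [0,0,0]},{"translation": [5.81,-0.02,-0.09],"turn": [0,0,0]}]}}

```text
time_s: 27.0
ee_pos: [0.5074, 0.4078, 0.051]
eef_rot: [2.189, 1.569, 0.618]
force: [0.4, 0.2, -2.0]
grip_width: 0.0555
```

```bash
python3 pl.py .5069 .4073 .048 0
```

```text
t 27.0 p [0.5074 0.4078 0.051 ] w 0.0555 F [ 0.4  0.2 -2. ] q1,q6 [0.62 0.62]
x [ 0.0014  0.001  -1.    ] jaw angle -0.02
turn [-0.004 -0.012 -0.016]
[0.5069, 0.4073, 0.048] -> [ 0.12  -0.021  0.021] dist mm 3
```

{"fn": "arm_command", "kwargs": {"deltas": [{"translation": [0.04,-0.02,0.02],"turn": [0,0,0]},{"translation": [0.08,-0.02,0.02],"turn": [0,0,0]},{"translation": [0.12,-0.02,0.02],"turn": [0,0,0]},{"translation": [0.13,-0.02,0.02],"turn": [0,0,0]},{"translation": [0.13,-0.02,0.02],"turn": [0,0,0]}]}}

```text
time_s: 27.42
ee_pos: [0.5068, 0.4075, 0.0485]
eef_rot: [2.321, 1.569, 0.75]
force: [-3.3, -1.0, 10.3]
grip_width: 0.0555
```

{"fn": "arm_command", "kwargs": {"deltas": [{"translation": [0,0,0],"turn": [0,0,0]},{"translation": [0,0,0],"turn": [0,0,0]},{"translation": [0,0,0],"turn": [0,0,0]},{"translation": [0,0,0],"turn": [0,0,0]},{"translation": [0,0,0],"turn": [0,0,0]},{"translation": [0,0,0],"turn": [0,0,0]}], "gripper": 85}}

```text
time_s: 27.92
ee_pos: [0.5065, 0.4071, 0.0464]
eef_rot: [-0.695, 1.571, -2.266]
force: [0.2, 1.1, -1.2]
grip_width: 0.0847
```

```bash
python3 wf.py slim_tin .5069 .4073 w18 .003;  python3 pl.py .5069 .4073 .15 .424 .1453 .14 0
```

```text
[]
[275.9, 181.5, 369.4, 301.8] [0.5065 0.4073] 0.04
t 28.07 p [0.5064 0.4071 0.0464] w 0.0847 F [ 0.4  0.3 -0.3] q1,q6 [0.62 0.62]
x [-0.e+00 -1.e-04 -1.e+00] jaw angle -0.01
turn [-0.003  0.001  0.   ]
[0.5069, 0.4073, 0.15] -> [-4.143  0.018 -0.01 ] dist mm 104
[0.424, 0.1453, 0.14] -> [-3.742 -3.295 10.471] dist mm 290
```

View pics/w18.png

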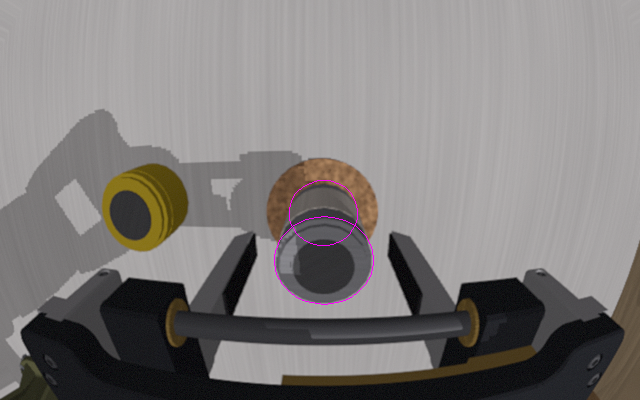

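The slim tin is centred at (0.5065, 0.407). Next the sieve.

{"fn": "arm_command", "kwargs": {"deltas": [{"translation": [-0.8,0,0],"turn": [0,0,0]},{"translation": [-2.2,0,0],"turn": [0,0,0]},{"translation": [-3.5,0,0],"turn": [0,0,0]},{"translation": [-4.2,-0.2,0.5],"turn": [0,0,0]},{"translation": [-4.2,-0.6,1.8],"turn": [0,0,0]},{"translation": [-4.2,-1,3.2],"turn": [0,0,0]},{"translation": [-4.2,-1.5,4.7],"turn": [0,0,0]},{"translation": [-4,-2,6.2],"turn": [0,0,0]},{"translation": [-3.74,-2.5,7.7],"turn": [0,0,0]},{"translation": [-3.74,-2.9,9.2],"turn": [0,0,0]},{"translation": [-3.74,-3.2,10.2],"turn": [0,0,0]},{"translation": [-3.74,-3.3,10.47],"turn": [0,0,0]}], "gripper": 90}}

```text
time_s: 29.07
ee_pos: [0.423, 0.1427, 0.1402]
eef_rot: [0.54, 1.57, -1.033]
force: [-0.4, 0.2, -0.0]
grip_width: 0.09
```

{"fn": "arm_command", "kwargs": {"deltas": [{"translation": [0,0,0],"turn": [0,0,0]},{"translation": [0,0,0],"turn": [0,0,0]},{"translation": [0,0,0],"turn": [0,0,0]}]}}

```text
time_s: 29.32
ee_pos: [0.4243, 0.1463, 0.1401]
eef_rot: [2.258, 1.57, 0.688]
force: [-0.3, 0.1, 0.2]
grip_width: 0.0898
```

```bash
python3 wf.py sieve .424 .1453 w19;  python3 pl.py .424 .1453 .0225 0
```

```text
[(0.61, [322.5, 188.9])]
[293.3, 160.6, 351.2, 220.6] [0.4235 0.145 ] 0.023
t 29.47 p [0.424  0.1461 0.1398] w 0.0898 F [-0.1  0.6 -0.6] q1,q6 [0.25 0.25]
x [-4.e-04 -1.e-04 -1.e+00] jaw angle 0.05
turn [0.011 0.001 0.004]
[0.424, 0.1453, 0.0225] -> [4.692e+00 2.000e-03 3.400e-02] dist mm 117
```

View pics/w19.png

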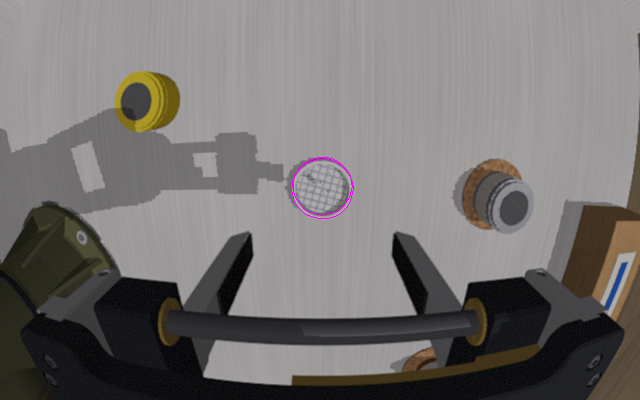

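{"fn": "arm_command", "kwargs": {"deltas": [{"translation": [0.8,-0.01,0.04],"turn": [0,0,0]},{"translation": [1.8,-0.01,0.04],"turn": [0,0,0]},{"translation": [2.8,-0.01,0.04],"turn": [0,0,0]},{"translation": [3.7,-0.01,0.04],"turn": [0,0,0]},{"translation": [4.3,-0.01,0.04],"turn": [0,0,0]},{"translation": [4.55,-0.01,0.04],"turn": [0,0,0]},{"translation": [4.64,-0.01,0.04],"turn": [0,0,0]},{"translation": [4.64,-0.01,0.04],"turn": [0,0,0]},{"translation": [4.64,-0.01,0.04],"turn": [0,0,0]}]}}

```text
time_s: 30.22
ee_pos: [0.4242, 0.1447, 0.0248]
eef_rot: [1.819, 1.569, 0.248]
force: [-0.0, -0.2, -0.1]
grip_width: 0.0901
```

{"fn": "arm_command", "kwargs": {"deltas": [{"translation": [0,0,0],"turn": [0,0,0]},{"translation": [0,0,0],"turn": [0,0,0]},{"translation": [0,0,0],"turn": [0,0,0]},{"translation": [0,0,0],"turn": [0,0,0]},{"translation": [0,0,0],"turn": [0,0,0]},{"translation": [0,0,0],"turn": [0,0,0]},{"translation": [0,0,0],"turn": [0,0,0]},{"translation": [0,0,0],"turn": [0,0,0]},{"translation": [0,0,0],"turn": [0,0,0]}], "gripper": 45, "force": 8}}

```text
time_s: 30.97
ee_pos: [0.4236, 0.1443, 0.024]
eef_rot: [2.968, 1.571, 1.397]
force: [-0.1, -0.2, -0.1]
grip_width: 0.0452
```

```bash
python3 wv.py w20 sieve .023;  python3 pl.py .424 .1453 .2 0
```

```text
0.04524415662149786 [-0.1 -0.2 -0.1] [0.4236 0.1443 0.024 ] 30.9667
t 31.02 p [0.4236 0.1443 0.024 ] w 0.045 F [ 0.3 -0.1  0.5] q1,q6 [0.25 0.25]
x [ 0. -0. -1.] jaw angle -0.02
turn [-0.003  0.    -0.   ]
[0.424, 0.1453, 0.2] -> [-7.04   0.014 -0.039] dist mm 176
```

View pics/w20.png

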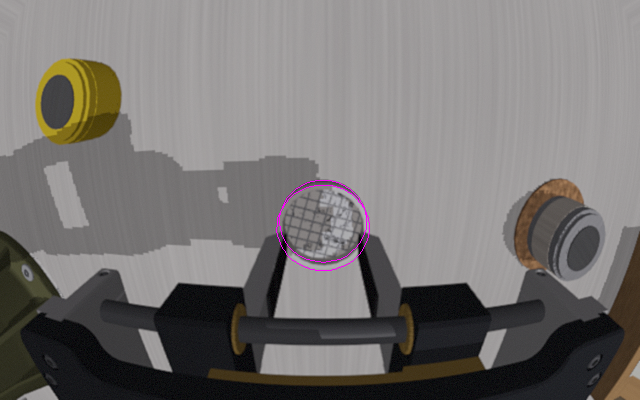

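The fingers closed to 45 mm with no force, so they did not catch the ring. I look from the side before doing anything.

```bash
python3 - <<'E'
from station import *
from h import *
a=optics.camera('scene')[150:250,300:420,::-1]; b=optics.camera('top')[160:270,190:310,::-1]
cv2.imwrite('pics/z1.png',np.hstack([cv2.resize(a,(400,333),interpolation=cv2.INTER_CUBIC),cv2.resize(b,(363,333),interpolation=cv2.INTER_CUBIC)]))
im=cv2.imread('pics/w20.png')[170:290,230:420]
cv2.imwrite('pics/z2.png',cv2.resize(im,(760,480),interpolation=cv2.INTER_CUBIC))
E
ls pics
```

```text
s2.png
scene0.png
top0.png
topcrop.png
w1.png
w10.png
w11.png
w12.png
w13.png
w14.png
w15.png
w16.png
w17.png
w17b.png
w18.png
w19.png
w2.png
w20.png
w2b.png
w3.png
w4.png
w5.png
w6.png
w7.png
w8.png
w9.png
z1.png
z2.png
```

View pics/z1.png

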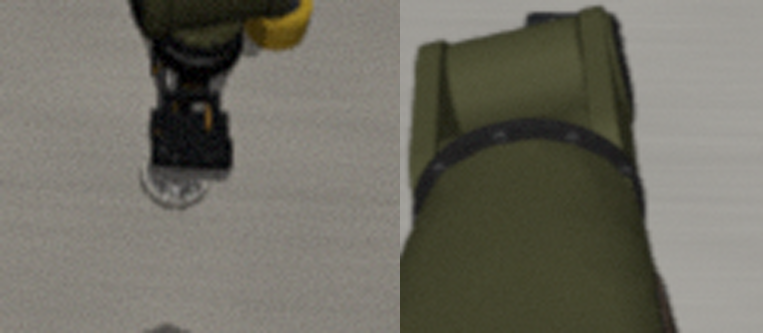

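View pics/z2.png

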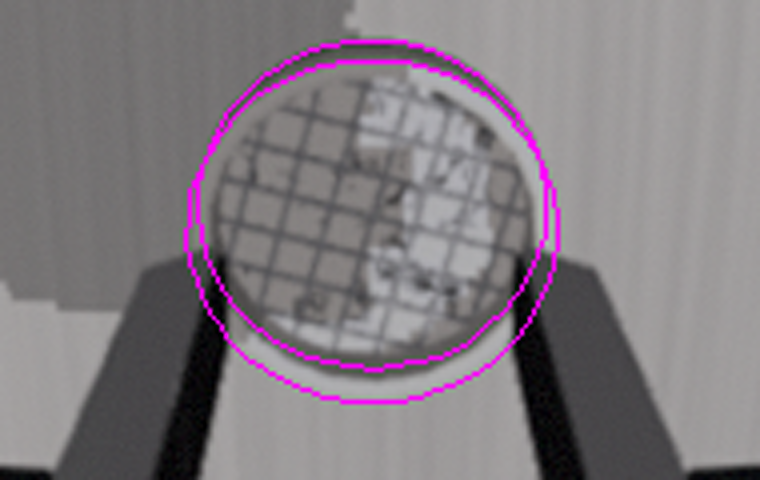

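Run:
```python
from h import *
from station import *
o=ctrl.get_obs();c=optics.get_calibration('wrist'); c['fish']=1
p=o['ee_pos'];w=o['grip_width']/2;print(p,w)
for dz in np.arange(-.02,.03,.005):
    for dy in (-.008,0,.008):
        u=proj(c,[p+[s*w,dy,dz] for s in(-1,1)]); print(round(dz,3),dy,u.round(1).tolist(),(u[1,0]-u[0,0]).round(1))
```

```text
[0.42361096 0.14434445 0.02396632] 0.022455609025512024
-0.02 -0.008 [[293.3, 234.5], [352.8, 234.5]] 59.5
-0.02 0 [[292.9, 224.6], [353.2, 224.6]] 60.2
-0.02 0.008 [[292.6, 214.5], [353.5, 214.5]] 60.9
-0.015 -0.008 [[292.7, 237.1], [353.4, 237.1]] 60.7
-0.015 0 [[292.3, 227.1], [353.8, 227.1]] 61.5
-0.015 0.008 [[292.0, 216.8], [354.2, 216.8]] 62.2
-0.01 -0.008 [[292.1, 239.9], [354.1, 239.8]] 62.0
-0.01 0 [[291.7, 229.7], [354.5, 229.6]] 62.8
-0.01 0.008 [[291.3, 219.2], [354.8, 219.1]] 63.5
-0.005 -0.008 [[291.5, 242.7], [354.7, 242.7]] 63.3
-0.005 0 [[291.0, 232.3], [355.2, 232.3]] 64.1
-0.005 0.008 [[290.6, 221.7], [355.6, 221.6]] 64.9
0.0 -0.008 [[290.8, 245.7], [355.4, 245.6]] 64.6
0.0 0 [[290.4, 235.1], [355.9, 235.1]] 65.5
0.0 0.008 [[289.9, 224.2], [356.3, 224.2]] 66.4
0.005 -0.008 [[290.1, 248.8], [356.1, 248.7]] 66.0
0.005 0 [[289.6, 238.0], [356.6, 238.0]] 67.0
0.005 0.008 [[289.2, 226.9], [357.1, 226.9]] 67.9
0.01 -0.008 [[289.4, 252.0], [356.9, 251.9]] 67.5
0.01 0 [[288.9, 241.1], [357.4, 241.0]] 68.5
0.01 0.008 [[288.4, 229.8], [357.9, 229.7]] 69.5
0.015 -0.008 [[288.6, 255.3], [357.7, 255.3]] 69.0
0.015 0 [[288.1, 244.2], [358.2, 244.2]] 70.1
0.015 0.008 [[287.6, 232.7], [358.7, 232.7]] 71.1
0.02 -0.008 [[287.9, 258.9], [358.5, 258.8]] 70.6
0.02 0 [[287.3, 247.6], [359.1, 247.5]] 71.8
0.02 0.008 [[286.8, 235.8], [359.6, 235.8]] 72.9
0.025 -0.008 [[287.0, 262.5], [359.3, 262.5]] 72.3
0.025 0 [[286.4, 251.0], [359.9, 251.0]] 73.5
0.025 0.008 [[285.9, 239.1], [360.5, 239.1]] 74.7
```

The visible finger corners project to about 20 mm above the TCP. That fits every earlier grip: on the cup they caught near the rim, on the bottle at the shoulder, and on the squat tin at its top lip. So the fingertips really end about 19 mm behind the reported TCP, not ahead of it, and they are above the 14 mm sieve. I open, then go lower in small steps watching the force.

{"fn": "arm_command", "kwargs": {"deltas": [{"translation": [0,0,0],"turn": [0,0,0]},{"translation": [0,0,0],"turn": [0,0,0]},{"translation": [0,0,0],"turn": [0,0,0]},{"translation": [0,0,0],"turn": [0,0,0]},{"translation": [0,0,0],"turn": [0,0,0]},{"translation": [0,0,0],"turn": [0,0,0]},{"translation": [0,0,0],"turn": [0,0,0]},{"translation": [0,0,0],"turn": [0,0,0]}], "gripper": 88}}

```text
time_s: 31.78
ee_pos: [0.4237, 0.1444, 0.024]
eef_rot: [1.967, 1.571, 0.396]
force: [0.0, 0.9, -0.7]
grip_width: 0.0879
```

```bash
python3 wf.py sieve .424 .1453 w21;  python3 pl.py .4236 .145 -.01 0
```

```text
[(0.63, [324.1, 228.7])]
[277.9, 180.0, 368.4, 272.4] [0.4235 0.145 ] 0.022
t 31.93 p [0.4236 0.1443 0.024 ] w 0.088 F [ 0.5 -0.5 -0.5] q1,q6 [0.25 0.25]
x [ 0. -0. -1.] jaw angle -0.02
turn [-0.003  0.    -0.   ]
[0.4236, 0.145, -0.01] -> [ 1.36e+00 -1.00e-03 -2.60e-02] dist mm 34
```

View pics/w21.png

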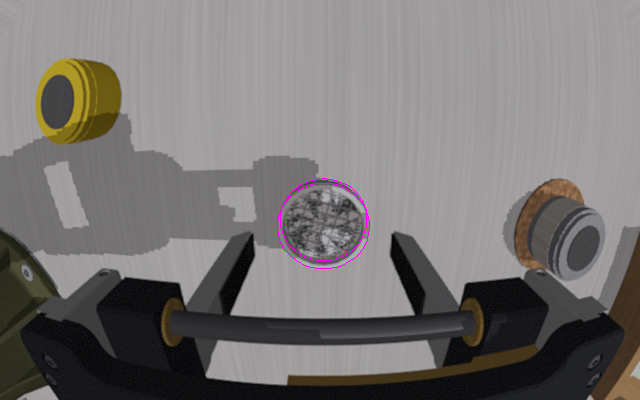

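The sieve has not moved. I descend stepwise.

{"fn": "arm_command", "kwargs": {"deltas": [{"translation": [0.2,0,-0.03],"turn": [0,0,0]},{"translation": [0.4,0,-0.03],"turn": [0,0,0]},{"translation": [0.6,0,-0.03],"turn": [0,0,0]},{"translation": [0.7,0,-0.03],"turn": [0,0,0]},{"translation": [0.76,0,-0.03],"turn": [0,0,0]},{"translation": [0.76,0,-0.03],"turn": [0,0,0]}]}}

```text
time_s: 32.43
ee_pos: [0.4234, 0.145, 0.0045]
eef_rot: [-1.324, 1.57, -2.895]
force: [-1.1, 0.1, 0.6]
grip_width: 0.0879
```

{"fn": "arm_command", "kwargs": {"deltas": [{"translation": [0.1,0,0],"turn": [0,0,0]},{"translation": [0.2,0,0],"turn": [0,0,0]},{"translation": [0.2,0,0],"turn": [0,0,0]}]}}

```text
time_s: 32.68
ee_pos: [0.4235, 0.145, -0.0004]
eef_rot: [-1.289, 1.57, -2.86]
force: [0.0, -0.4, 0.2]
grip_width: 0.0879
```

{"fn": "arm_command", "kwargs": {"deltas": [{"translation": [0.1,0,0],"turn": [0,0,0]},{"translation": [0.2,0,0],"turn": [0,0,0]},{"translation": [0.2,0,0],"turn": [0,0,0]}]}}

```text
time_s: 32.93
ee_pos: [0.4234, 0.145, -0.0054]
eef_rot: [-1.324, 1.57, -2.895]
force: [0.0, -0.7, -0.6]
grip_width: 0.0878
```

```bash
python3 ov.py w22;  python3 pl.py .4236 .145 -.01 0
```

```text
t 32.98 p [ 0.4235  0.1451 -0.0052] w 0.0877 F [ 0.1  0.1 -0.1] q1,q6 [0.25 0.25]
x [-5.e-04 -1.e-04 -1.e+00] jaw angle -0.01
turn [-0.003  0.001  0.005]
[0.4236, 0.145, -0.01] -> [0.19  0.005 0.002] dist mm 5
```

View pics/w22.png

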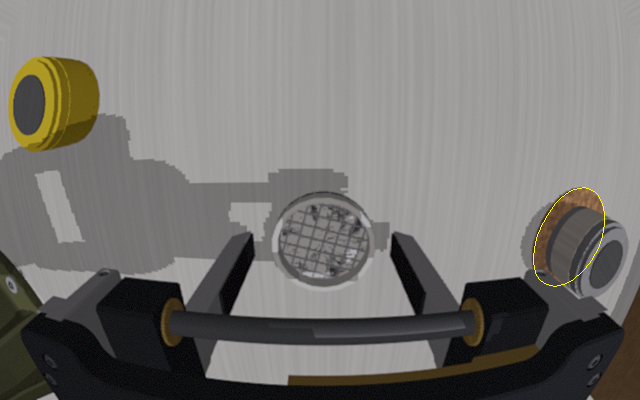

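TCP at -5 mm with no bench contact, which confirms the finding. I continue down in 2.5 mm steps.

{"fn": "arm_command", "kwargs": {"deltas": [{"translation": [0.1,0,0],"turn": [0,0,0]},{"translation": [0.1,0,0],"turn": [0,0,0]}]}}

```text
time_s: 33.15
ee_pos: [0.4235, 0.145, -0.0078]
eef_rot: [-1.209, 1.57, -2.78]
force: [-0.9, 0.4, 0.8]
grip_width: 0.0881
```

{"fn": "arm_command", "kwargs": {"deltas": [{"translation": [0.1,0,0],"turn": [0,0,0]},{"translation": [0.1,0,0],"turn": [0,0,0]}]}}

```text
time_s: 33.32
ee_pos: [0.4235, 0.145, -0.0103]
eef_rot: [-1.271, 1.57, -2.842]
force: [0.0, -0.1, -0.8]
grip_width: 0.0884
```

{"fn": "arm_command", "kwargs": {"deltas": [{"translation": [0.08,0,0],"turn": [0,0,0]},{"translation": [0.08,0,0],"turn": [0,0,0]}]}}

```text
time_s: 33.48
ee_pos: [0.4235, 0.1451, -0.0123]
eef_rot: [-1.287, 1.57, -2.858]
force: [0.3, 0.0, -1.0]
grip_width: 0.088
```

Still free. The tips should be about 6 mm above the bench now, so I close.

{"fn": "arm_command", "kwargs": {"deltas": [{"translation": [0,0,0],"turn": [0,0,0]},{"translation": [0,0,0],"turn": [0,0,0]},{"translation": [0,0,0],"turn": [0,0,0]},{"translation": [0,0,0],"turn": [0,0,0]},{"translation": [0,0,0],"turn": [0,0,0]},{"translation": [0,0,0],"turn": [0,0,0]},{"translation": [0,0,0],"turn": [0,0,0]},{"translation": [0,0,0],"turn": [0,0,0]}], "gripper": 50, "force": 8}}

```text
time_s: 34.15
ee_pos: [0.4237, 0.1451, -0.0119]
eef_rot: [1.838, 1.571, 0.267]
force: [-0.3, -1.2, 0.9]
grip_width: 0.065
```

```bash
python3 wv.py w23 sieve -.0123;  python3 pl.py .424 .1453 .2 0
```

```text
0.0650206612647519 [-0.3 -1.2  0.9] [ 0.4237  0.1451 -0.0119] 34.15
t 34.2 p [ 0.4237  0.1451 -0.012 ] w 0.0646 F [ 0.4 -0.1  1.3] q1,q6 [0.25 0.25]
x [ 1.e-04 -0.e+00 -1.e+00] jaw angle -0.01
turn [-0.002  0.    -0.001]
[0.424, 0.1453, 0.2] -> [-8.479e+00  1.400e-02 -8.000e-03] dist mm 212
```

View pics/w23.png

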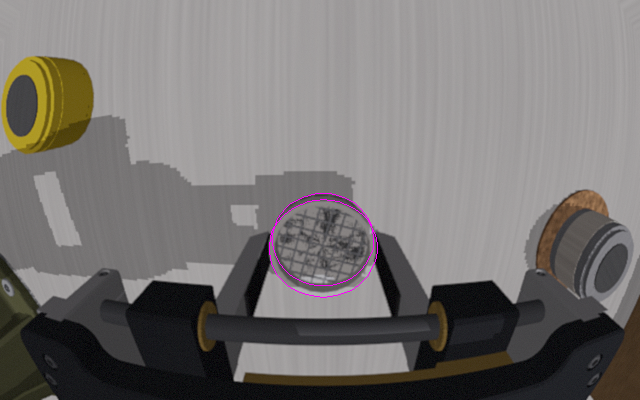

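Gripped at 65 mm. Lift.

{"fn": "arm_command", "kwargs": {"deltas": [{"translation": [-0.2,0,0],"turn": [0,0,0]},{"translation": [-0.6,0,0],"turn": [0,0,0]},{"translation": [-1.3,0,0],"turn": [0,0,0]},{"translation": [-2.2,0,0],"turn": [0,0,0]},{"translation": [-3.2,0,0],"turn": [0,0,0]},{"translation": [-4.2,0,0],"turn": [0,0,0]},{"translation": [-5.2,0,0],"turn": [0,0,0]},{"translation": [-6.2,0,0],"turn": [0,0,0]},{"translation": [-6.8,0,0],"turn": [0,0,0]},{"translation": [-7,0,0],"turn": [0,0,0]},{"translation": [-7,0,0],"turn": [0,0,0]}], "force": 12}}

```text
time_s: 35.12
ee_pos: [0.424, 0.1452, 0.1643]
eef_rot: [1.831, 1.568, 0.26]
force: [-0.2, -0.2, -0.6]
grip_width: 0.0642
```

```bash
python3 wf.py sieve .4235 .1451 w24 .175;  python3 pl.py .46 -.13 .175 .505 -.4074 .175 0
```

```text
[(0.79, [322.1, 248.9])]
[270.7, 196.0, 374.3, 299.0] [0.4233 0.1447] 0.025
t 35.27 p [0.4231 0.1449 0.162 ] w 0.0646 F [-1.2  0.5 -1.6] q1,q6 [0.25 0.25]
x [-1.6e-03 -4.0e-04 -1.0e+00] jaw angle -0.02
turn [-0.003  0.005  0.019]
[0.46, -0.13, 0.175] -> [-0.518  1.478 10.997] dist mm 278
[0.505, -0.4074, 0.175] -> [-0.516  3.281 22.093] dist mm 559
```

View pics/w24.png

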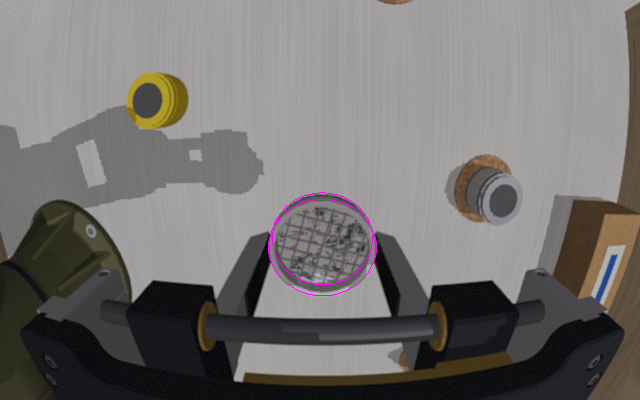

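The sieve is held level and its fit coincides with the TCP within 0.5 mm. I carry it to the scale in two calls.

{"fn": "arm_command", "kwargs": {"deltas": [{"translation": [0,0.05,0.3],"turn": [0,0,0]},{"translation": [0,0.15,1],"turn": [0,0,0]},{"translation": [0,0.3,2],"turn": [0,0,0]},{"translation": [0,0.45,3],"turn": [0,0,0]},{"translation": [0,0.6,4],"turn": [0,0,0]},{"translation": [0,0.75,5],"turn": [0,0,0]},{"translation": [0,0.9,6],"turn": [0,0,0]},{"translation": [0,1.05,7],"turn": [0,0,0]},{"translation": [0,1.2,8],"turn": [0,0,0]},{"translation": [0,1.35,9],"turn": [0,0,0]},{"translation": [0,1.5,10],"turn": [0,0,0]},{"translation": [0,1.6,10.8],"turn": [0,0,0]}]}}

```text
time_s: 36.27
ee_pos: [0.4631, -0.127, 0.1621]
eef_rot: [-1.81, 1.569, 2.902]
force: [0.1, 0.2, 0.0]
grip_width: 0.0642
```

{"fn": "arm_command", "kwargs": {"deltas": [{"translation": [0,0.1,0.8],"turn": [0,0,0]},{"translation": [0,0.25,1.8],"turn": [0,0,0]},{"translation": [0,0.4,2.8],"turn": [0,0,0]},{"translation": [0,0.55,3.8],"turn": [0,0,0]},{"translation": [0,0.7,4.8],"turn": [0,0,0]},{"translation": [0,0.85,5.8],"turn": [0,0,0]},{"translation": [0,1,6.8],"turn": [0,0,0]},{"translation": [0,1.15,7.8],"turn": [0,0,0]},{"translation": [0,1.35,8.8],"turn": [0,0,0]},{"translation": [0,1.5,9.8],"turn": [0,0,0]},{"translation": [0,1.6,10.6],"turn": [0,0,0]},{"translation": [0,1.68,11.1],"turn": [0,0,0]}]}}

```text
time_s: 37.27
ee_pos: [0.5045, -0.4047, 0.1614]
eef_rot: [-2.196, 1.569, 2.515]
force: [-0.6, 0.7, -0.1]
grip_width: 0.0645
```

{"fn": "arm_command", "kwargs": {"deltas": [{"translation": [0,0,0.1],"turn": [0,0,0]},{"translation": [0,0,0.1],"turn": [0,0,0]},{"translation": [0,0,0.1],"turn": [0,0,0]},{"translation": [0,0,0.1],"turn": [0,0,0]}]}}

```text
time_s: 37.6
ee_pos: [0.5054, -0.4041, 0.1629]
eef_rot: [-2.48, 1.57, 2.232]
force: [0.2, 0.4, 0.3]
grip_width: 0.0646
```

```bash
python3 wf.py sieve .5052 -.4074 w25 .175;  python3 pl.py .5052 -.4074 .1 0; python3 wf.py cup .5052 -.4074 w25b .036
```

```text
[(0.73, [322.0, 248.8])]
[266.5, 196.5, 377.9, 301.6] [ 0.5045 -0.4039] 0.023
t 37.75 p [ 0.5056 -0.4043  0.1632] w 0.0646 F [-0.5 -0.7 -0.5] q1,q6 [-0.73 -0.73]
x [ 1.e-04 -1.e-04 -1.e+00] jaw angle 0.03
turn [ 0.006  0.001 -0.002]
[0.5052, -0.4074, 0.1] -> [ 2.53  -0.017  0.123] dist mm 63
[(0.75, [323.8, 200.2])]
[292.1, 168.5, 355.9, 205.0] [ 0.505  -0.4083] 1.414
```

View pics/w25b.png

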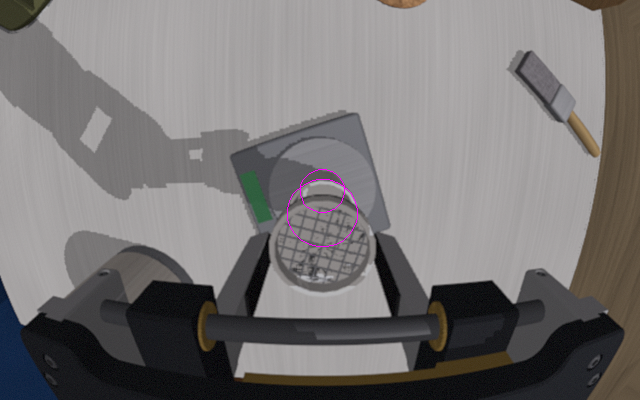

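{"fn": "arm_command", "kwargs": {"deltas": [{"translation": [0.3,-0.01,0.12],"turn": [0,0,0]},{"translation": [0.8,-0.01,0.12],"turn": [0,0,0]},{"translation": [1.4,-0.01,0.12],"turn": [0,0,0]},{"translation": [1.9,-0.01,0.12],"turn": [0,0,0]},{"translation": [2.2,-0.01,0.12],"turn": [0,0,0]},{"translation": [2.3,-0.01,0.12],"turn": [0,0,0]},{"translation": [2.3,-0.01,0.12],"turn": [0,0,0]},{"translation": [2.3,-0.01,0.12],"turn": [0,0,0]},{"translation": [2.3,-0.01,0.12],"turn": [0,0,0]}]}}

```text
time_s: 38.65
ee_pos: [0.5055, -0.4082, 0.1063]
eef_rot: [0.831, 1.569, -0.74]
force: [-0.1, 0.2, -1.1]
grip_width: 0.0648
```

```bash
python3 wf.py sieve .5052 -.4074 w26 .117;  python3 pl.py .5052 -.4075 .099 0
python3 - <<'E'
from station import *
from h import *
C={n:optics.get_calibration(n) for n in("scene","top")}
out=[]
for n in C:
    im=optics.camera(n)[:,:,::-1].copy()
    l,t=(120,150) if n=='scene' else (410,130)
    out.append(cv2.resize(im[t:t+100,l:l+110],(396,360),interpolation=cv2.INTER_CUBIC))
cv2.imwrite('pics/z3.png',np.hstack(out))
E
```

```text
[(0.91, [322.3, 245.5])]
[272.0, 194.1, 375.4, 298.0] [ 0.5047 -0.4085] 0.02
t 38.8 p [ 0.5054 -0.4081  0.1061] w 0.0645 F [-0.3  0.  -0.1] q1,q6 [-0.74 -0.74]
x [ 7.e-04 -6.e-04 -1.e+00] jaw angle -0.01
turn [-0.003  0.007 -0.008]
[0.5052, -0.4075, 0.099] -> [ 0.284 -0.009 -0.023] dist mm 7
```

View pics/w26.png

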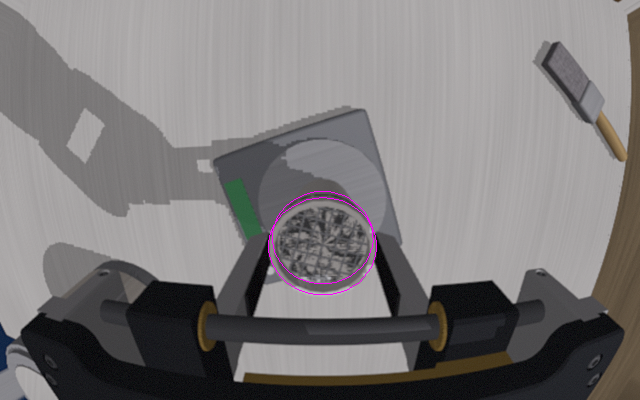

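View pics/z3.png

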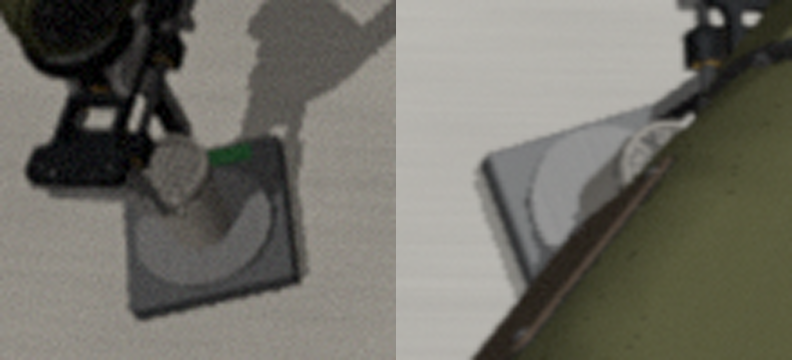

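The sieve is above the cup, within 1 mm. I lower in small steps.

{"fn": "arm_command", "kwargs": {"deltas": [{"translation": [0.08,0,-0.03],"turn": [0,0,0]},{"translation": [0.16,0,-0.03],"turn": [0,0,0]},{"translation": [0.2,0,-0.03],"turn": [0,0,0]},{"translation": [0.2,0,-0.03],"turn": [0,0,0]}]}}

```text
time_s: 39.23
ee_pos: [0.5051, -0.4071, 0.1001]
eef_rot: [-2.334, 1.57, 2.378]
force: [-0.6, -0.7, -0.1]
grip_width: 0.0646
```

{"fn": "arm_command", "kwargs": {"deltas": [{"translation": [0.04,0,0],"turn": [0,0,0]},{"translation": [0.06,0,0],"turn": [0,0,0]},{"translation": [0.06,0,0],"turn": [0,0,0]}]}}

```text
time_s: 39.48
ee_pos: [0.5053, -0.4073, 0.0993]
eef_rot: [0.737, 1.57, -0.834]
force: [-1.0, 0.0, 1.0]
grip_width: 0.0645
```

Force is turning positive, so this is light contact. One more millimetre.

{"fn": "arm_command", "kwargs": {"deltas": [{"translation": [0.03,0,0],"turn": [0,0,0]},{"translation": [0.03,0,0],"turn": [0,0,0]}]}}

```text
time_s: 39.65
ee_pos: [0.5054, -0.4074, 0.0992]
eef_rot: [0.698, 1.57, -0.873]
force: [-1.9, 2.7, 7.9]
grip_width: 0.0642
```

Contact. Release.

{"fn": "arm_command", "kwargs": {"deltas": [{"translation": [-0.02,0,0],"turn": [0,0,0]},{"translation": [-0.02,0,0],"turn": [0,0,0]},{"translation": [-0.02,0,0],"turn": [0,0,0]},{"translation": [-0.02,0,0],"turn": [0,0,0]},{"translation": [-0.02,0,0],"turn": [0,0,0]},{"translation": [-0.02,0,0],"turn": [0,0,0]},{"translation": [-0.02,0,0],"turn": [0,0,0]}], "gripper": 90}}

```text
time_s: 40.23
ee_pos: [0.5053, -0.4072, 0.0987]
eef_rot: [-2.077, 1.571, 2.635]
force: [0.5, 0.4, 0.1]
grip_width: 0.0902
```

```bash
python3 wf.py sieve .5052 -.4074 w27 .111;  python3 pl.py .5052 -.4074 .22 .4 0 .25 0
```

```text
[(0.72, [320.8, 249.6])]
[270.1, 195.7, 376.8, 298.9] [ 0.5046 -0.4071] 0.024
t 40.38 p [ 0.5052 -0.4072  0.0987] w 0.0901 F [-0.3  0.5  0. ] q1,q6 [-0.73 -0.73]
x [-0.  0. -1.] jaw angle -0.01
turn [-0.003 -0.     0.   ]
[0.5052, -0.4074, 0.22] -> [-4.851e+00 -2.000e-03  9.000e-03] dist mm 121
[0.4, 0.0, 0.25] -> [ -6.051  -4.214 -16.286] dist mm 447
```

View pics/w27.png

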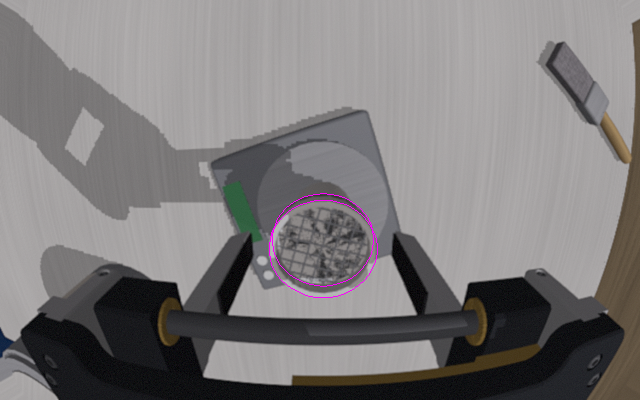

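The sieve lies at (0.5046, -0.407), on the cup. I rise and move out of the camera views.

{"fn": "arm_command", "kwargs": {"deltas": [{"translation": [-0.4,0,0],"turn": [0,0,0]},{"translation": [-1.2,0,0],"turn": [0,0,0]},{"translation": [-2.4,0,0],"turn": [0,0,0]},{"translation": [-3.8,0,0],"turn": [0,0,0]},{"translation": [-5.2,0,0],"turn": [0,0,0]},{"translation": [-6,-0.5,-1],"turn": [0,0,0]},{"translation": [-6.05,-1,-2.4],"turn": [0,0,0]},{"translation": [-6.05,-1.6,-3.8],"turn": [0,0,0]},{"translation": [-6.05,-2.2,-5.2],"turn": [0,0,0]},{"translation": [-6.05,-2.8,-6.6],"turn": [0,0,0]},{"translation": [-6.05,-3.3,-7.8],"turn": [0,0,0]},{"translation": [-6.05,-3.6,-8.5],"turn": [0,0,0]}]}}

```text
time_s: 41.38
ee_pos: [0.4141, -0.1923, 0.2512]
eef_rot: [1.198, 1.569, -0.372]
force: [-0.3, 0.0, 0.4]
grip_width: 0.09
```

{"fn": "arm_command", "kwargs": {"deltas": [{"translation": [0,-0.2,-1.2],"turn": [0,0,0]},{"translation": [0,-0.4,-2.4],"turn": [0,0,0]},{"translation": [0,-0.6,-3.6],"turn": [0,0,0]},{"translation": [0,-0.8,-4.8],"turn": [0,0,0]},{"translation": [0,-1,-6],"turn": [0,0,0]},{"translation": [0,-1.2,-7],"turn": [0,0,0]},{"translation": [0,-1.3,-7.8],"turn": [0,0,0]},{"translation": [0,-1.3,-8],"turn": [0,0,0]}]}}

```text
time_s: 42.05
ee_pos: [0.3824, 0.0073, 0.251]
eef_rot: [1.698, 1.569, 0.129]
force: [0.2, -0.5, 0.1]
grip_width: 0.0902
```

```bash
cat > chk.py <<'E'
from station import *
from h import *
C={n:optics.get_calibration(n) for n in("scene","top")}
I={n:optics.camera(n)[:,:,::-1].copy() for n in C}
E=dict(slim_tin=(.5069,.4073,.003),squat_tin=(.6387,.1369,.003),bottle=(.5957,-.1468,.003),cup=(.5055,-.407,.036),sieve=(.5055,-.407,.111))
for k,(x,y,z) in E.items():
    v=[]
    for n in C:
        g=proj(C[n],[x,y,z+.03])[0]
        b=[d for d in models.cut_out(k+'_center',n) if np.hypot((d['box'][0]+d['box'][2])/2-g[0],(d['box'][1]+d['box'][3])/2-g[1])<15]
        if b:
            r,e=fit(k,[(C[n],b[0]['pixels'])],[x,y],z); print(k,n,((r-[x,y])*1000).round(1),'mm off, err',round(e,3))
for n in I:
    for k,(x,y,z) in E.items():
        for h in sil(C[n],k,x,y,z): pass
    cv2.imwrite(f'pics/{n}9.png',I[n])
t=I['top'];s=I['scene']
def cr(im,l,tp,w=110,h=100): return cv2.resize(im[tp:tp+h,l:l+w],(396,300),interpolation=cv2.INTER_CUBIC)
cv2.imwrite('pics/z9.png',np.vstack([np.hstack([cr(s,130,140),cr(t,410,130)]),np.hstack([cr(s,225,190,250,110),cr(t,120,90,290,130)])]))
E
python3 chk.py; python3 pl.py
```

```text
slim_tin scene [ 1.3 -2.5] mm off, err 0.058
slim_tin top [ 0.2 -3.5] mm off, err 0.059
squat_tin scene [ 1.8 -1.9] mm off, err 0.074
squat_tin top [-0.4 -2.2] mm off, err 0.153
bottle scene [ 0.1 -0. ] mm off, err 0.129
bottle top [ 0.1 -0.1] mm off, err 0.08
cup scene [3.2 2. ] mm off, err 1.835
cup top [0.6 0.8] mm off, err 2.571
sieve scene [-0.3  1. ] mm off, err 0.088
sieve top [0. 0.] mm off, err 0.043
t 42.65 p [0.3829 0.0051 0.25  ] w 0.0902 F [-0.9  0.2  0.3] q1,q6 [-0.08 -0.08]
x [-0. -0. -1.] jaw angle -0.04
turn [0. 0. 0.]
```

View pics/z9.png

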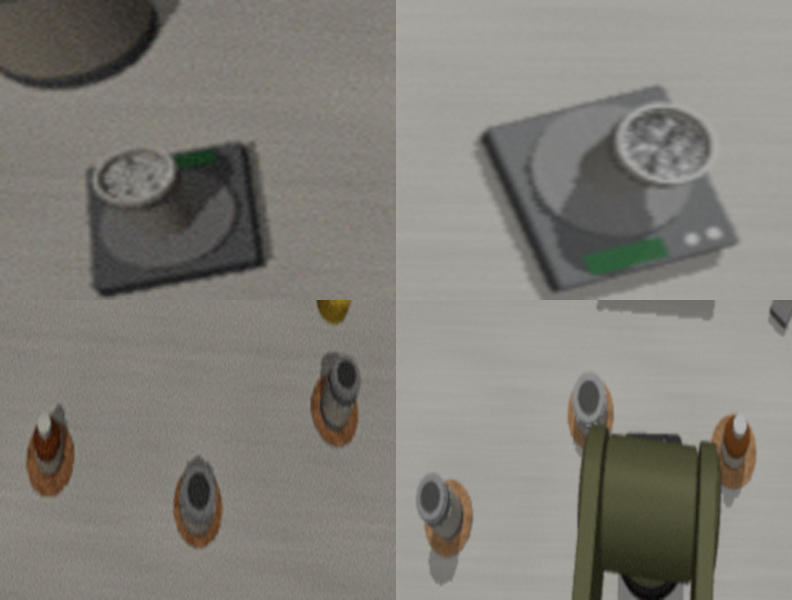

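View pics/scene9.png

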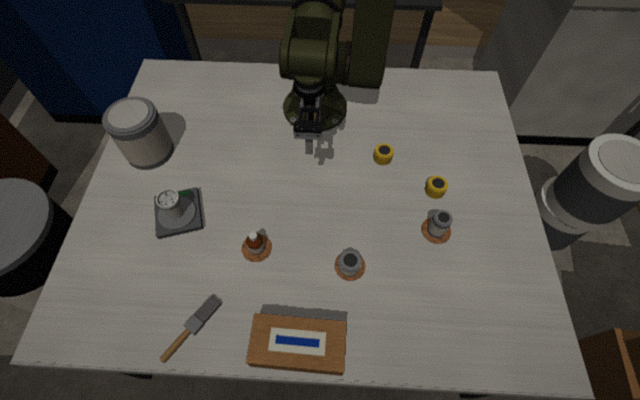

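Everything stands where it should, off by at most about 3 mm, and the robot is clear. I hand in.

```bash
python3 -c "
from station import ctrl
o=ctrl.get_obs();print(o['time_s'],o['force'],abs(o['joint_vel']).max());print(ctrl.hand_in())"
```

```text
42.65 [-0.88108796  0.15415533  0.29861753] 0.005066524219145255
the job is handed in; nothing more can be done
None
```

The bench is set up as asked and handed in at 42.7 s, with the arm clear and still. No verdict was reported.

- **Scale:** the empty cup stands upright on the pan, and the sieve lies mesh side down on its rim. In the last check the sieve was within about 1 mm of the pan's centre.
- **Mats:** the slim tin is on the left-most mat, the grey squat tin on the middle one and the bottle on the right-most one. The yellow look-alikes were left alone. The largest wrist force I read was about 18 N.

**Last checks**
- **Bottle:** 0 mm off its mat centre.
- **Squat tin:** about 2–2.6 mm off.
- **Slim tin:** the fixed cameras put it about 3 mm off, mostly in y. The wrist camera had put it within 0.5 mm after release. I left it.
- **Cup:** its last fit failed because the sieve hides it. Just after I released it, the wrist camera had it within 1 mm of the pan centre.

**Fingertips:** they end about 19 mm behind the reported TCP, not ahead of it as the description says. That made me close above the sieve on the first try. It did not move, and I gripped it again lower down. It also means I held the other pieces higher up than planned.

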